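# Stand a model pier in the packing jig and pack it snug

### The arm

A 6-joint arm with a two-finger parallel gripper is mounted at the origin on a cart in front of the work surface, level with it; the furniture and walls round the work are solid. World frame = base frame: x ahead of the robot, y to its left, z up, the work surface at z = 0. Lengths are in mm, angles in rad, forces in N, time in s.
With the tool pointing down it reaches from about 300 to 775 mm from the base axis. Payload 14.6 kg.
Tool frame: the origin (TCP) lies between the finger pads; the fingertips stand manip.finger_overhang ahead of it and the grasp point (between the pads) lies 2 mm behind it (manip.finger_overhang is the distance from the TCP to the fingertips, in mm); z points along the fingers, y is the direction in which the jaws open and shut (so a half turn about z gives the same grasp; the last joint's range is limited). The gripper opens to 94 mm and grips with 3 to 60 N. Pads are 16 mm wide; open, the fingers measure 119 mm over their backs; the gripper's body (75 mm by 177 mm) begins 78 mm behind the grasp point.
Start: joints at [-1.219, 0.3, 1.521, -0, 1.321, -0.067], TCP at [223.658, -502.461, 222.446] pointing down, gripper open.
Joint ranges: [-3.03, 3.03], [-0.79, 2.21], [0.23, 2.52], [-1.04, 4.18], [0, 3.07], [-2.55, 2.55]. Speed limits (rad/s): [2.22, 2.22, 2.57, 3.14, 3.14, 3.14].

### API

Orientations are given as [roll, pitch, yaw] about the fixed x, y, z axes, in that order (R = Rz(yaw) Ry(pitch) Rx(roll)).
In Python, from cell import manip gives the robot as it stands.
- The arm moves only by the tool drive_tool, never from a script. Its argument "steps" is a list of rows, each an object with "delta_pos": the shift along the world's x, y, z in mm, a list of three; "yaw": the turn about the world's z in rad; "hand": the finger opening in mm, from 0 to 94. A call has 1 to 5 rows; each row shifts and turns the commanded pose from where the row before left it; what a row does not reach is not made up. A row lasts 1/12 s, in which the tool goes at most 41.7 mm and 7.16 degrees, less where a joint would pass 70% of its speed; a pose out of reach is approached as far as the arm can. A call is refused whole if a number of a shift passes 41.7 or a number of a turn 0.125, either way. A call with a gripper value outside its range is refused whole. The fingers move at their own pace and stop on an object; "squeeze" is the grip in N (left out, the last holds). Time passes only in rows, so rows that do not move let the fingers close. It gives the time, the measured TCP pose, the force and the opening at its end, in the units of the state.
- manip.read_state(): the state, without advancing time (a new reading comes with each control period).
- manip.camera(name): name is "scene" or "side" or "wrist"; returns a dict with "frame" (400x640x3 uint8, red, green, blue), "range_z" (400x640 float32, mm along the optical axis (not along the pixel's ray), 0 where there is no reading), "intrinsics" (3x3 intrinsics, pixels), "position" and "attitude" of the camera in the world. Camera axes: x right, y down, z forward; pixel columns grow to the right and rows downward; lengths in mm; the calibration is good to about 2 mm. A picture is of the moment at which its call begins.
- manip.sign_off(): hands the job in, once; it reports no verdict.
The state is a dict: "clock": time; "joints": joint angles; "qd": joint speeds; "effort": joint torques, N m; "eef_pos": TCP position; "eef_rot": TCP orientation; "wrist_force": force on the tool from outside, world axes, zero at the start; "moment": the same for the moment, N m; "finger_gap": finger opening in mm.
Only numpy, scipy, OpenCV 4.12 (cv2) and the standard library are available. Lean on these libraries where they do the work, as an engineer would, in place of code of your own. Each camera call takes 0.05 s, during which the arm holds its last target.

### The job

First stand the square wooden pier upright in the well of the jig, towards one of the well's two short end walls, and let go of it. Then pack the remaining gap beside it with the two packers whose thicknesses together fill it snugly without forcing: stand the thicker of the two in the well first, then the other, each upright with its tapered blade fully down on the floor of the well. Leave the packer that is not needed in the rack and do not knock over or shove the things standing round.

Things in the scene. Friction and masses are not known exactly. Their poses are not given: they have to be found in the camera images.
- pier: Square model pier of plain light wood with thin dark bands, section 26 x 26 mm, 109 mm long with its 4 mm cap slab. About 100 g. Origin: centre of its foot; z along its length to the cap. It lies in the rack's -y lane; slope and ribs there end 64 mm from its foot, beyond which it can be taken across its y faces.
- packer_thin: Thinnest and longest packer: strip 195 mm long (own z), 26 mm wide (x). Its lower 70 mm is an aluminium blade 10 mm thick (y), the last 12 mm tapered by 2.5 mm a side in y; above is a wooden grip 10 mm thick (y). 80 g. Origin: centre of its foot, z to the grip end. It overhangs the rack beyond 100 mm from the foot: take it there across the 10 mm, high enough that the fingers clear its neighbours in the well.
- packer_mid: Middle packer: strip 170 mm long (own z), 26 mm wide (x). Its lower 70 mm is an aluminium blade 15 mm thick (y), the last 12 mm tapered by 2.5 mm a side in y; above is a wooden grip 10 mm thick (y). 95 g. Origin: centre of its foot, z to the grip end. It overhangs the rack beyond 100 mm from the foot: take it there across the 10 mm, high enough that the fingers clear its neighbours in the well.
- packer_thick: Thickest and shortest packer: strip 145 mm long (own z), 26 mm wide (x). Its lower 70 mm is an aluminium blade 20 mm thick (y), the last 12 mm tapered by 2.5 mm a side in y; above is a wooden grip 10 mm thick (y). 110 g. Origin: centre of its foot, z to the grip end. It overhangs the rack beyond 100 mm from the foot: take it there across the 10 mm, high enough that the fingers clear its neighbours in the well.
- jig: Fixed plywood packing jig: block 51 x 78.5 mm (own x, y), 60 mm high, on a flange 95 x 125 x 8 mm. Origin: centre of underside, z up, yaw varies. In its top one rectangular well, 31 mm along x, 58.5 mm along y, 52 mm deep, mouth chamfered 3 mm. Beside the 26 mm pier 32.5 mm are left along y. Parts stand in it with their own x and y along the jig's.
- jig_well (a point): Centre of the well's floor, 8 mm above the bench; the mouth of the well is 52 mm above it. Same axes as the jig.
- rack: Fixed plywood rack, 150 x 250 mm (own x, y), origin under its centre. Parts lie on its slope leaning 40 degrees from upright, tops to the rack's +x (away from the robot), own y along the rack's y, on their own +x face, feet on a ledge. Centres of feet: x -60 mm, z 30 mm; lanes at y -95 (pier), -30, 35, 100 mm (packers, any order).
- sanding_block: Wooden sanding block 43 x 71 x 24 mm, loose bystander to the right of the jig; origin at the centre of its underside.
- masking_tape: Roll of masking tape 98 mm across, 25 mm high, loose bystander left of the rack; origin at the centre of its underside.
- glue_bottle: White glue bottle 57 mm across, 173 mm tall, loose bystander standing to the right of and behind the jig; origin at the centre of its underside.

How it is judged (in metres and radians):
On the way, in this order (a step that is already met when the one before it is completed fails the run):
1. the pier stands upright on the floor of the well, nearer to one short end wall, let go (angle between pier's own z axis and vertical below 0.1 rad and z of pier in the frame of jig_well between -0.004 and 0.004 m and horizontal distance between pier and jig_well below 0.028 m and contact force between pier and the fingers below 0.1 N and linear speed of pier below 0.02 m/s and (y of pier in the frame of jig_well above 0.006 m or y of pier in the frame of jig_well below -0.006 m)), for 0.2 s.
2. the thickest packer stands upright on the floor of the well beside the pier, let go (angle between each of packer_thick, pier's own z axis and vertical below 0.1 rad and z of packer_thick in the frame of jig_well between -0.004 and 0.004 m and horizontal distance between each of packer_thick, pier and jig_well below 0.028 m and contact force between each of packer_thick, pier and the fingers below 0.1 N and linear speed of each of packer_thick, pier below 0.02 m/s and z of pier in the frame of jig_well between -0.004 and 0.004 m), for 0.2 s.
3. the thinnest packer stands on the floor of the well too, filling the gap (all of step 2 and angle between packer_thin's own z axis and vertical below 0.1 rad and z of packer_thin in the frame of jig_well between -0.004 and 0.004 m and horizontal distance between packer_thin and jig_well below 0.028 m and contact force between packer_thin and the fingers below 0.1 N and linear speed of packer_thin below 0.02 m/s), for 0.2 s.
At the end, for the whole second after the job is handed in: The pier, the thickest and the thinnest packer all stand in the well of the jig: feet within 4 mm of its floor and within 28 mm sideways of its centre, tilted less than 0.1 rad, released and at rest; the middle packer lies within 30 mm of where it was in the rack (all of step 3 and distance of packer_mid from where it was at the start of the episode below 0.03 m); the robot touches nothing.
It fails at once if a bystander was shoved more than 40 mm or tipped over (distance of any of sanding_block, masking_tape, glue_bottle from where it was at the start of the episode above 0.04 m or angle between glue_bottle's own z axis and vertical above 0.5 rad).
It fails at once if a packer was forced into the jig or against the pier with more than 45 N (contact force between any of packer_thin, packer_mid, packer_thick and jig above 45 N or contact force between any of packer_thin, packer_mid, packer_thick and pier above 45 N).
It also fails if it takes over 72 s, if anything falls off the work surface, if the arm or the gripper's body presses on something with over 40 N, if the wrist force passes 120 N, or if a joint passes its speed limit or range.

## Working session

There is one attempt and no reset: what is moved stays moved. The work goes in short steps, Python scripts to look and compute and a tool call to move; the robot and the scene stay as the last step left them, time stands still between calls to the robot, and variables do not carry over. Pictures are saved under pics/ and viewed, and the job is handed in when it is done.

Besides the shell and the picture viewer there is one more tool, called after "Request:" by a JSON object that holds its "method" and its "body". drive_tool: Moves the arm, as the interface text tells. Its arguments: {"type":"object","properties":{"steps":{"type":"array"},"squeeze":{"type":"number"}},"required":["steps"]}

```bash
ls; mkdir -p pics; cat > h.py <<'E'
import numpy as np, cv2, json
from cell import manip
def snap(n,fn):
    c=manip.camera(n); cv2.imwrite('pics/'+fn+'.png',c['frame'][:,:,::-1]); np.savez('pics/'+fn+'.npz',**{k:np.array(v) for k,v in c.items()}); return c
def load(fn): return dict(np.load('pics/'+fn+'.npz'))
E
python3 - <<'E'
from h import *
print(manip.finger_overhang); print(manip.read_state())
for n in ['scene','side','wrist']:
    c=snap(n,n+'0'); print(n,c['intrinsics'],c['position'],c['attitude'])
a=[cv2.imread('pics/%s0.png'%n) for n in ['scene','side','wrist']]
E
```

```text
pics
17.0
{'clock': 0.0, 'joints': array([-1.21860794e+00,  3.00480240e-01,  1.52157522e+00, -1.67818674e-05,
        1.32070097e+00, -6.65689600e-02]), 'qd': array([ 5.08819570e-04, -3.82616026e-04,  8.83508803e-05, -6.43339833e-04,
       -1.82399274e-03, -5.09176054e-04]), 'effort': array([-1.19577420e-03, -5.31810594e+01, -3.52735627e+01,  7.07741152e-02,
        2.43823574e-02, -9.77616469e-05]), 'eef_pos': array([ 223.56961351, -502.24582627,  221.8837868 ]), 'eef_rot': array([-3.14043038e+00, -6.11949932e-05,  4.18761472e-01]), 'wrist_force': array([ 0.02003445,  0.99314103, -0.24993779]), 'moment': array([-0.00152403,  0.03859567,  0.01675816]), 'finger_gap': 93.78274695993815}
scene [[363.95171328   0.         314.4119881 ]
 [  0.         363.95171328 211.41624202]
 [  0.           0.           1.        ]] [-220.52863964  671.96521021  773.02804761] [-2.21729735  0.00579077 -2.28453198]
side [[441.0672267    0.         321.78859206]
 [  0.         441.0672267  206.54640669]
 [  0.           0.           1.        ]] [ 767.92954399 -631.90102515 1198.52253628] [-2.55946288  0.0044723   0.36446781]
wrist [[297.65984381   0.         322.34936562]
 [  0.         297.65984381 201.26262952]
 [  0.           0.           1.        ]] [ 302.25353085 -468.34274278  383.7174948 ] [ 2.84912037e+00  4.48513198e-04 -1.15244826e+00]
```

View pics/scene0.png

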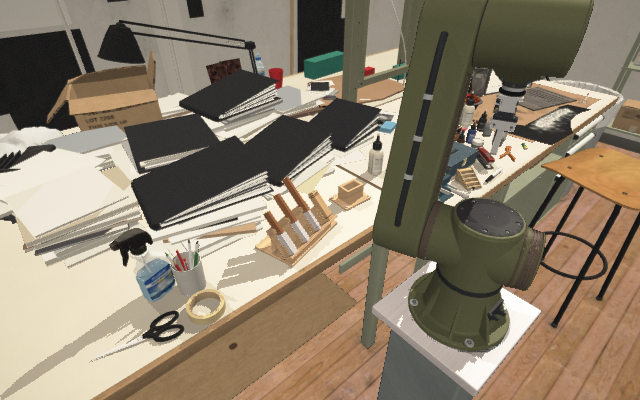

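View pics/side0.png

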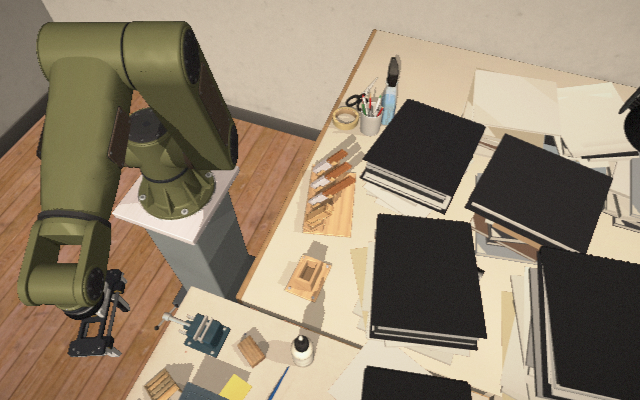

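View pics/wrist0.png

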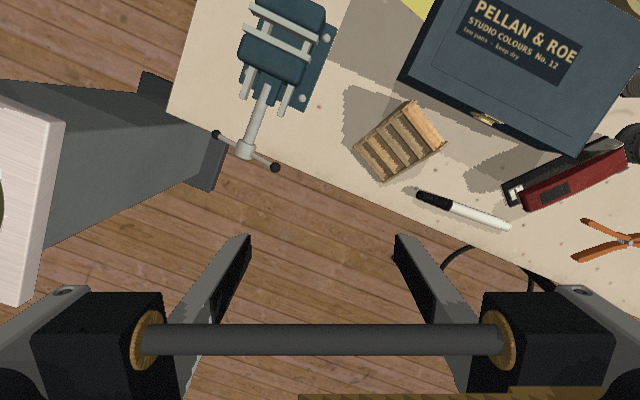

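```bash
cat >> h.py <<'E'
from scipy.spatial.transform import Rotation as Ro
def Rc(c): return Ro.from_euler('xyz',c['attitude']).as_matrix()
def cloud(c):
    K=c['intrinsics'];v,u=np.mgrid[0:400,0:640];z=c['range_z'].astype(float)
    P=np.stack([(u-K[0,2])/K[0,0]*z,(v-K[1,2])/K[1,1]*z,z],-1)
    W=P@Rc(c).T+np.array(c['position']);W[z<=0]=np.nan;return W
def ray(c,uv,h):
    K=c['intrinsics'];uv=np.atleast_2d(uv).astype(float)
    d=np.c_[(uv-K[[0,1],[2,2]])/K[0,0],np.ones(len(uv))]@Rc(c).T
    o=np.array(c['position']);return o+d*((h-o[2])/d[:,2])[:,None]
def crop(fn,x0,x1,y0,y1,s):
    a=cv2.imread('pics/%s.png'%fn)[y0:y1,x0:x1];cv2.imwrite('pics/%s_c.png'%fn,cv2.resize(a,None,fx=s,fy=s,interpolation=cv2.INTER_CUBIC))
E
python3 - <<'E'
from h import *
for n,pts in [('side0',[(300,270),(330,230),(310,290),(250,350),(300,350),(346,118)]),('scene0',[(350,185),(290,250),(300,235),(205,305)])]:
    c=load(n);W=cloud(c)
    for p in pts: print(n,p,W[p[1],p[0]].round(0))
crop('side0',275,375,130,310,4); 
a=cv2.imread('pics/side0.png')[130:310,270,];crop('scene0',240,400,130,270,5)
E
```

```text
side0 (300, 270) [ 515. -157.   62.]
side0 (330, 230) [539.  26.   7.]
side0 (310, 290) [ 556. -185.   17.]
side0 (250, 350) [ 472. -400.   26.]
side0 (300, 350) [ 609. -377.  123.]
side0 (346, 118) [425. 506.   1.]
scene0 (350, 185) [ 547. -160.   45.]
scene0 (290, 250) [415. 221.  47.]
scene0 (300, 235) [446. 158.  49.]
scene0 (205, 305) [439. 489.  -1.]
```

```bash
python3 - <<'E'
from h import *
a=cv2.imread('pics/side0.png')[135:310,275:375];cv2.imwrite('pics/s.png',cv2.resize(a,None,fx=3.4,fy=3.4,interpolation=cv2.INTER_CUBIC))
E
```

```text
(no output)
```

View pics/s.png

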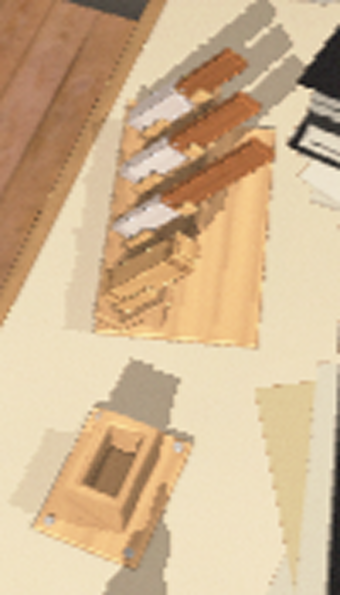

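View pics/scene0_c.png

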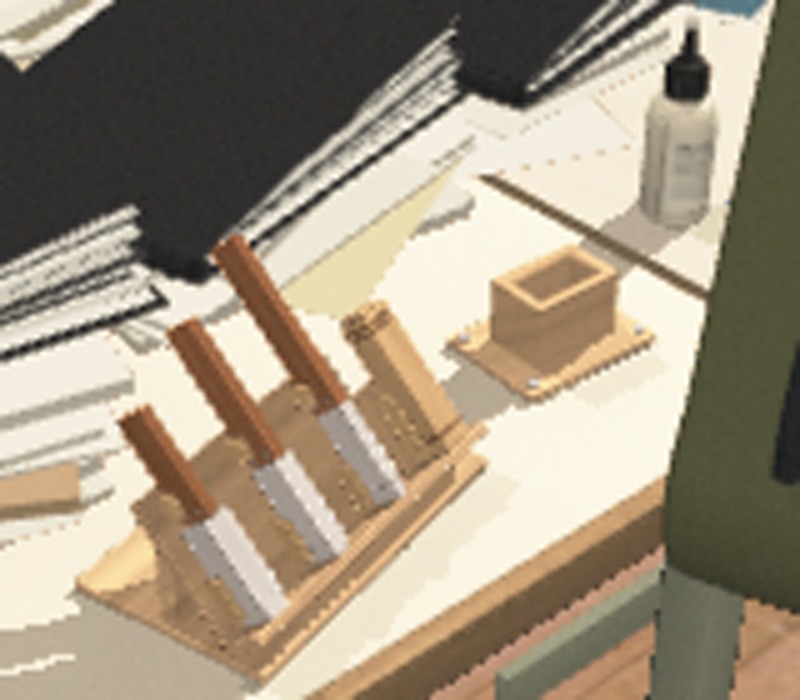

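Request:
{"method": "drive_tool", "body": {"steps": [{"delta_pos": [12,38,10],"yaw": -0.08,"hand": 94},{"delta_pos": [12,38,10],"yaw": -0.08,"hand": 94},{"delta_pos": [12,38,10],"yaw": -0.08,"hand": 94},{"delta_pos": [12,38,10],"yaw": -0.08,"hand": 94},{"delta_pos": [12,38,10],"yaw": -0.1,"hand": 94}]}}

```text
clock: 0.57
eef_pos: [283.6, -310.6, 272.6]
eef_rot: [-3.141, 0.0, -0.005]
wrist_force: [1.5, 0.2, 0.3]
finger_gap: 94.1
```

Request:
{"method": "drive_tool", "body": {"steps": [{"delta_pos": [12,38,2],"yaw": 0,"hand": 60},{"delta_pos": [12,38,2],"yaw": 0,"hand": 60},{"delta_pos": [12,38,2],"yaw": 0,"hand": 60},{"delta_pos": [12,38,2],"yaw": 0,"hand": 60},{"delta_pos": [12,38,0],"yaw": 0,"hand": 60}]}}

```text
clock: 0.98
eef_pos: [343.7, -120.6, 280.9]
eef_rot: [3.141, -0.001, -0.002]
wrist_force: [1.0, 0.2, -0.1]
finger_gap: 64.3
```

Request:
{"method": "drive_tool", "body": {"steps": [{"delta_pos": [12,38,0],"yaw": 0,"hand": 60},{"delta_pos": [12,38,0],"yaw": 0,"hand": 60},{"delta_pos": [12,38,0],"yaw": 0,"hand": 60},{"delta_pos": [0,0,0],"yaw": 0,"hand": 60}]}}

```text
clock: 1.32
eef_pos: [380.4, -3.1, 280.4]
eef_rot: [-3.141, -0.0, 0.005]
wrist_force: [0.1, -0.6, -1.1]
finger_gap: 60.1
```

```bash
python3 - <<'E'
from h import *
c=snap('wrist','w1');s=manip.read_state();print(s['clock'],s['eef_pos'],s['eef_rot'],c['position'],c['attitude'])
W=cloud(c);print(W[::80,::80].round(0)[...,2])
E
```

```text
1.3667 [379.92710119  -5.60323744 280.28675241] [-3.14133425e+00  3.64051993e-04  4.91266254e-03] [466.28676996  -3.12054188 442.15568812] [ 2.84942269e+00  5.40009959e-04 -1.56587360e+00]
[[   0.   -0.   12.   -1.    0.    0.    0.   -0.]
 [  -0.  141.  125.   78.   47.    8.   -0.   -1.]
 [  23.    0.   35.   -0.   -0.   -1.    0.   -1.]
 [-477. -764. -859. -861. -350. -863. -858.   -1.]
 [-402.  366.  379.  346.   12.  340.  378.  365.]]
```

View pics/w1.png

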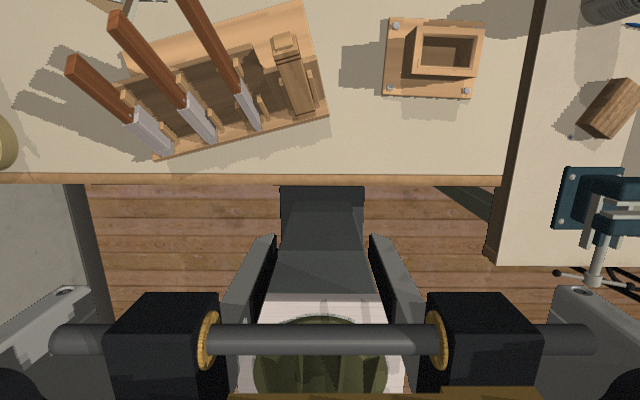

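```bash
python3 - <<'E'
from h import *
c=load('w1');W=cloud(c);fr=c['frame']
X,Y,Z=W[...,0],W[...,1],W[...,2]
m=(abs(Z-60)<4)&(X>430)&(X<640)&(Y>-260)&(Y<-60)
m8=(abs(Z-8)<2.5)&(X>400)&(X<640)&(Y>-260)&(Y<-60)
for k,mm in (('top',m),('flange',m8)):
    n,l,st,_=cv2.connectedComponentsWithStats(mm.astype(np.uint8))
    i=1+np.argmax(st[1:,4]);pts=W[l==i][:,:2].astype(np.float32)
    r=cv2.minAreaRect(pts);print(k,len(pts),r,np.nanmedian(Z[l==i]),st[i])
hsv=cv2.cvtColor(fr,cv2.COLOR_RGB2HSV)
g=cv2.inRange(hsv,(5,130,60),(14,255,220))
g[170:]=0;g[:,300:]=0
n,l,st,_=cv2.connectedComponentsWithStats(g)
for i in range(1,n):
    if st[i,4]<150: continue
    P=W[l==i];P=P[P[:,2]>40];mu=np.median(P,0);u,s,v=np.linalg.svd(P-P.mean(0),full_matrices=False)
    d=v[0]*np.sign(v[0][2]);print(st[i],P.mean(0).round(1),d.round(3),'lean',np.degrees(np.arccos(d[2])).round(1),'az',np.degrees(np.arctan2(d[1],d[0])).round(1),'zmax',P[:,2].max().round(1),s/np.sqrt(len(P)))
cv2.imwrite('pics/g.png',g)
# rack base
for z in range(0,40,2):
    mm=(abs(Z-z)<1)&(X>420)&(X<640)&(Y>-20)&(Y<340);print(z,mm.sum(),end='; ')
E
```

```text
top 1856 ((534.3707885742188, -148.09727478027344), (79.33228302001953, 51.42613220214844), 87.6656494140625) 59.41398483289464 [ 411   26   74   51 1856]
flange 3224 ((534.2730712890625, -147.69671630859375), (124.79051208496094, 94.9667739868164), 87.76171112060547) 7.705955042906766 [ 381   17  104   82 3224]
[ 176    0   65   94 1696] [526.2 100.3 134.8] [0.605 0.162 0.779] lean 38.8 az 15.0 zmax 173.6 [27.93749428  7.22207398  2.39118414]
[ 107    8   79  101 2300] [513.7 163.5 134.6] [0.648 0.173 0.742] lean 42.1 az 14.9 zmax 168.6 [28.12776977  8.08585113  2.38739571]
[  64   53   70   71 1759] [488.2 223.6 121.8] [0.668 0.183 0.722] lean 43.8 az 15.3 zmax 150.0 [21.14681156  8.00836255  2.30265292]
0 8021; 2 596; 4 25; 6 1311; 8 3490; 10 267; 12 2; 14 0; 16 6; 18 58; 20 89; 22 186; 24 263; 26 282; 28 299; 30 347; 32 387; 34 502; 36 523; 38 382;
```

```bash
python3 - <<'E'
from h import *
c=load('w1');W=cloud(c);fr=c['frame']
a=np.radians(15.0);ca,sa=np.cos(a),np.sin(a)
xr=W[...,0]*ca+W[...,1]*sa; yr=-W[...,0]*sa+W[...,1]*ca; Z=W[...,2]
reg=(W[...,0]>400)&(W[...,0]<680)&(yr>-180)&(yr<150)
m=reg&(Z>5)&(Z<10)
n,l,st,_=cv2.connectedComponentsWithStats(m.astype(np.uint8))
for i in np.argsort(-st[1:,4])[:3]+1: 
    P=W[l==i];print(st[i],np.percentile(xr[l==i],[0.5,1,2,98,99,99.5]).round(1),np.percentile(yr[l==i],[.5,1,2,98,99,99.5]).round(1)); print(cv2.minAreaRect(P[:,:2].astype(np.float32)))
# edge fit front right edge: bins
mm=m&(xr<0.5e4)
for y0 in range(-140,120,20):
    q=mm&(abs(yr-y0)<4); 
    if q.sum()>5: print(y0,xr[q].min().round(1),xr[q].max().round(1),end=' | ')
print()
for x0 in range(430,620,15):
    q=mm&(abs(xr-x0)<4)
    if q.sum()>5: print(x0,yr[q].min().round(1),yr[q].max().round(1),end=' | ')
E
```

```text
[ 212    0  103   69 3461] [523.8 524.7 526.5 590.3 590.9 591.3] [-131.8 -131.4 -130.6  -18.5  -16.7  -15.4]
((557.1741333007812, 74.54692840576172), (68.61774444580078, 120.0899887084961), 14.567622184753418)
[ 148   30   60   37 1291] [558.7 558.9 559.3 591.6 591.8 592.2] [ 7.1  8.4  9.5 71.7 73.2 74.3]
((545.1397094726562, 188.54852294921875), (34.42829132080078, 70.94450378417969), 14.975220680236816)
[121  50  24  27 263] [559.  559.3 559.5 590.6 591.5 592. ] [ 97.3  98.   99.3 116.6 116.9 117.3]
((528.2808837890625, 252.15484619140625), (33.037803649902344, 20.74317741394043), 13.632428169250488)
-120 522.9 591.0 | -100 558.4 591.3 | -80 523.8 591.3 | -60 524.6 591.6 | -40 558.1 591.8 | -20 558.3 591.8 | 20 558.7 592.6 | 40 558.8 632.6 | 60 558.4 638.8 | 100 558.9 573.8 | 
520 -131.4 -64.6 | 535 -132.0 -57.4 | 550 -131.9 -54.9 | 565 -132.2 117.6 | 580 -132.4 116.8 | 595 -115.5 116.0 |
```

Request:
{"method": "drive_tool", "body": {"steps": [{"delta_pos": [28.3,7.9,-24],"yaw": 0.05,"hand": 40},{"delta_pos": [28.3,7.9,-24],"yaw": 0.05,"hand": 40},{"delta_pos": [28.3,7.9,-24],"yaw": 0.05,"hand": 40},{"delta_pos": [28.3,7.9,-24],"yaw": 0.05,"hand": 40},{"delta_pos": [28.3,7.9,-24],"yaw": 0.05,"hand": 40}]}}

```text
clock: 1.78
eef_pos: [522.2, 30.1, 159.0]
eef_rot: [3.141, 0.0, 0.25]
wrist_force: [0.1, -0.5, 0.8]
finger_gap: 40.4
```

```bash
python3 - <<'E'
from h import *
c=snap('wrist','w2');s=manip.read_state();print(s['clock'],s['eef_pos'],s['eef_rot'],s['finger_gap'])
snap('side','s2');crop('side2' if 0 else 's2',270,390,130,250,5)
E
```

```text
1.8333 [523.60631817  30.94844614 152.3314347 ] [-3.1392346   0.00815013  0.25402854] 39.947894743095475
```

View pics/w2.png

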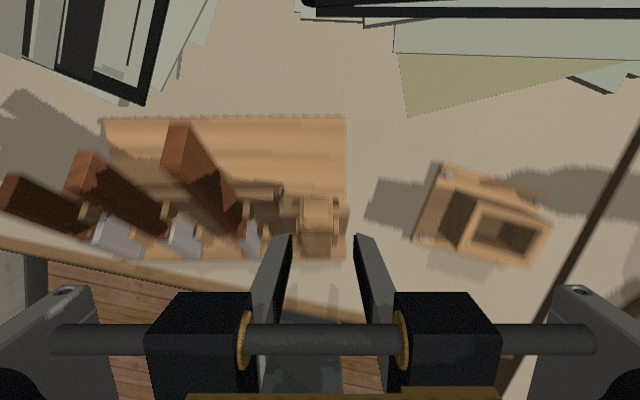

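View pics/s2_c.png

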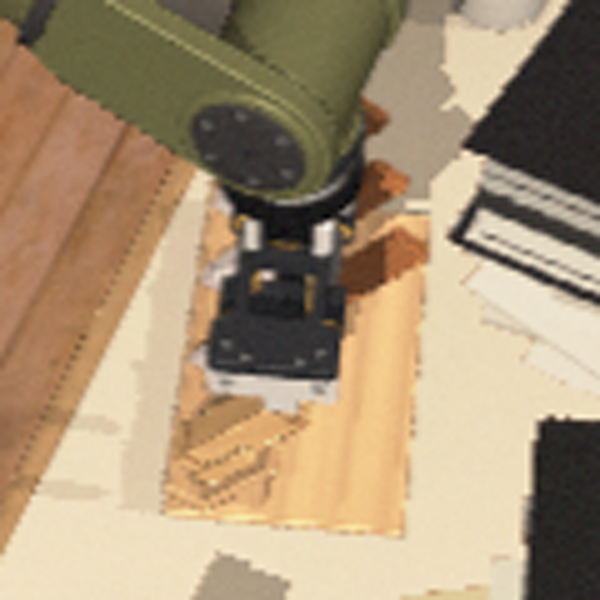

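```bash
python3 - <<'E'
from h import *
c=load('w2');W=cloud(c)
p=manip.read_state();print(p['clock'],p['eef_pos'],p['eef_rot'])
a=0.254;ca,sa=np.cos(a),np.sin(a)
o=np.array([500.8,126.5])
xr=(W[...,0]-o[0])*ca+(W[...,1]-o[1])*sa; yr=-(W[...,0]-o[0])*sa+(W[...,1]-o[1])*ca;Z=W[...,2]
for v in range(190,262,6): print(v,[(int(xr[v,u].round()),int(yr[v,u].round()),int(Z[v,u].round())) for u in range(288,352,5)])
m=(Z>4)&(Z<11)&(abs(xr)<90)&(abs(yr)<140)
print(xr[m].min(),np.percentile(xr[m],99.7),np.percentile(yr[m],.3),yr[m].max())
E
```

```text
1.8833 [521.46183824  30.40763382 154.62109456] [-3.13926924  0.00868599  0.25011833]
190 [(1, -62, 8), (1, -68, 7), (1, -73, 8), (1, -78, 7), (1, -84, 8), (1, -89, 7), (1, -95, 7), (1, -100, 8), (1, -106, 7), (1, -111, 8), (1, -117, 7), (0, -122, 6), (-1, -128, 0)]
196 [(-6, -62, 7), (-6, -67, 7), (-6, -73, 8), (-6, -78, 8), (-6, -84, 8), (-6, -89, 8), (-6, -95, 7), (-6, -100, 8), (-6, -106, 7), (-6, -111, 7), (-6, -117, 7), (-6, -122, 7), (-8, -128, -1)]
202 [(-13, -62, 7), (-11, -68, 12), (-11, -73, 13), (17, -85, 104), (18, -89, 108), (18, -93, 108), (18, -96, 108), (17, -100, 107), (16, -104, 103), (-11, -111, 14), (-12, -116, 12), (-13, -122, 8), (-15, -128, 1)]
208 [(-19, -61, 8), (-11, -70, 33), (-11, -75, 34), (14, -85, 110), (14, -89, 111), (14, -93, 110), (14, -96, 110), (14, -100, 111), (14, -104, 111), (-11, -110, 35), (-11, -115, 34), (-20, -122, 8), (-23, -129, -1)]
214 [(-5, -69, 68), (-6, -73, 68), (-5, -78, 69), (10, -85, 113), (10, -89, 114), (11, -93, 115), (10, -96, 114), (10, -100, 113), (10, -104, 114), (-6, -109, 67), (-5, -113, 70), (-6, -118, 68), (-6, -123,
[... 899 characters left out ...]
7, 25), (-47, -74, 43), (-24, -83, 92), (-25, -87, 91), (-24, -91, 92), (-25, -96, 91), (-24, -100, 91), (-24, -104, 91), (-47, -110, 43), (-54, -116, 27), (-55, -122, 26), (-67, -129, 0)]
250 [(5, -79, 163), (-59, -68, 31), (-59, -73, 31), (-40, -81, 71), (-37, -86, 76), (-37, -91, 76), (-38, -95, 75), (-38, -100, 75), (-38, -104, 76), (-60, -111, 30), (-60, -116, 30), (-60, -121, 30), (-75, -130, -1)]
256 [(2, -79, 164), (-65, -68, 33), (-65, -73, 34), (-64, -79, 35), (-53, -85, 58), (-52, -90, 58), (-54, -95, 56), (-54, -100, 56), (-53, -105, 58), (-65, -110, 35), (-64, -116, 35), (-65, -121, 35), (-83, -130, -1)]
-21.288455754176763 75.72540459653037 -123.9438762257506 125.57636113574941
```

Request:
{"method": "drive_tool", "body": {"steps": [{"delta_pos": [0,2.7,-10],"yaw": 0.005,"hand": 40},{"delta_pos": [0,0,-25],"yaw": 0,"hand": 40},{"delta_pos": [0,0,-20],"yaw": 0,"hand": 40},{"delta_pos": [0,0,-10],"yaw": 0,"hand": 40},{"delta_pos": [0,0,0],"yaw": 0,"hand": 40}]}}

```text
clock: 2.3
eef_pos: [520.0, 33.1, 94.6]
eef_rot: [-3.141, 0.002, 0.253]
wrist_force: [-0.2, -0.3, -0.6]
finger_gap: 40.0
```

Request:
{"method": "drive_tool", "body": {"steps": [{"delta_pos": [0,0,0],"yaw": 0,"hand": 24},{"delta_pos": [0,0,0],"yaw": 0,"hand": 24},{"delta_pos": [0,0,0],"yaw": 0,"hand": 24},{"delta_pos": [0,0,0],"yaw": 0,"hand": 24}], "squeeze": 4}}

```text
clock: 2.63
eef_pos: [521.7, 33.8, 96.7]
eef_rot: [3.141, -0.002, 0.254]
wrist_force: [-1.0, 1.9, 5.2]
finger_gap: 26.1
```

Request:
{"method": "drive_tool", "body": {"steps": [{"delta_pos": [0,0,8],"yaw": 0,"hand": 15},{"delta_pos": [-4,-1,14],"yaw": 0,"hand": 15},{"delta_pos": [-6,-1.5,16],"yaw": 0,"hand": 15},{"delta_pos": [-6,-1.5,16],"yaw": 0,"hand": 15},{"delta_pos": [-6,-1.5,16],"yaw": 0,"hand": 15}]}}

```text
clock: 3.05
eef_pos: [498.8, 28.1, 166.8]
eef_rot: [3.141, -0.0, 0.254]
wrist_force: [0.2, -0.2, -0.1]
finger_gap: 25.9
```

```bash
python3 - <<'E'
from h import *
c=snap('wrist','w3')
snap('scene','c3');crop('c3',240,400,100,230,5)
E
```

```text
(no output)
```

View pics/w3.png

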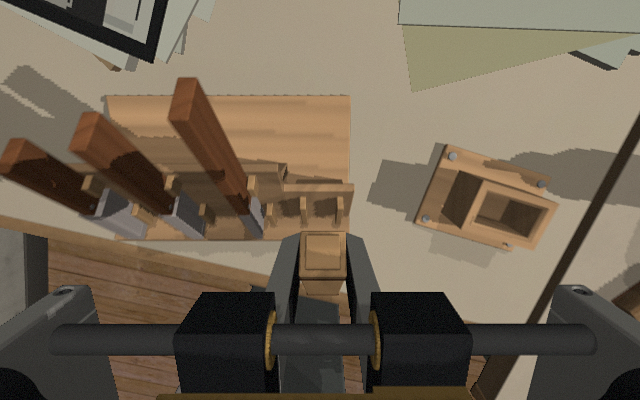

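View pics/c3_c.png

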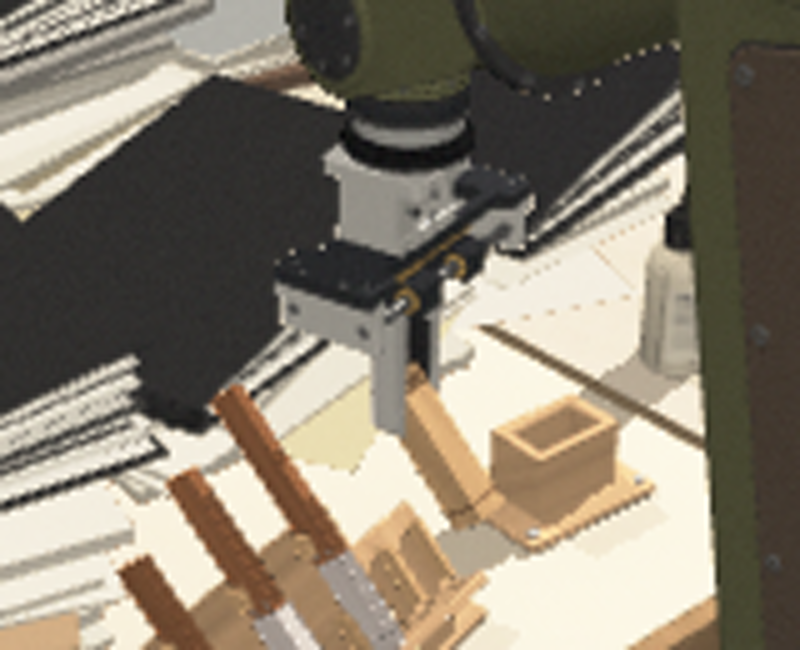

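Request:
{"method": "drive_tool", "body": {"steps": [{"delta_pos": [23,-30,0],"yaw": -0.05,"hand": 15},{"delta_pos": [23,-30,0],"yaw": -0.05,"hand": 15},{"delta_pos": [23,-30,0],"yaw": -0.05,"hand": 15},{"delta_pos": [23,-30,0],"yaw": -0.05,"hand": 15},{"delta_pos": [23,-30,0],"yaw": -0.05,"hand": 15}], "squeeze": 3}}

```text
clock: 3.57
eef_pos: [615.0, -123.4, 164.5]
eef_rot: [-3.142, 0.001, 0.001]
wrist_force: [-0.3, 0.9, -0.6]
finger_gap: 26.3
```

Request:
{"method": "drive_tool", "body": {"steps": [{"delta_pos": [22,-30,0],"yaw": -0.044,"hand": 15},{"delta_pos": [0,0,0],"yaw": 0,"hand": 15},{"delta_pos": [0,0,0],"yaw": 0,"hand": 15}]}}

```text
clock: 3.82
eef_pos: [636.2, -153.0, 163.3]
eef_rot: [-3.141, 0.002, -0.042]
wrist_force: [-1.5, -0.6, -0.7]
finger_gap: 25.9
```

```bash
python3 - <<'E'
from h import *
c=snap('wrist','w4');s=manip.read_state();print(s['clock'],s['eef_pos'],s['eef_rot'],s['finger_gap'])
snap('scene','c4');crop('c4',280,440,80,210,5)
E
```

```text
3.8667 [ 635.8745118  -151.86038591  163.94897572] [-3.14101947e+00  1.88504445e-03 -4.05053630e-02] 25.897528160731024
```

View pics/w4.png

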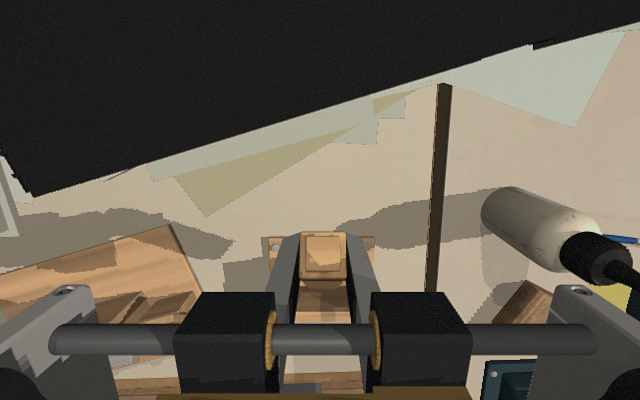

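View pics/c4_c.png

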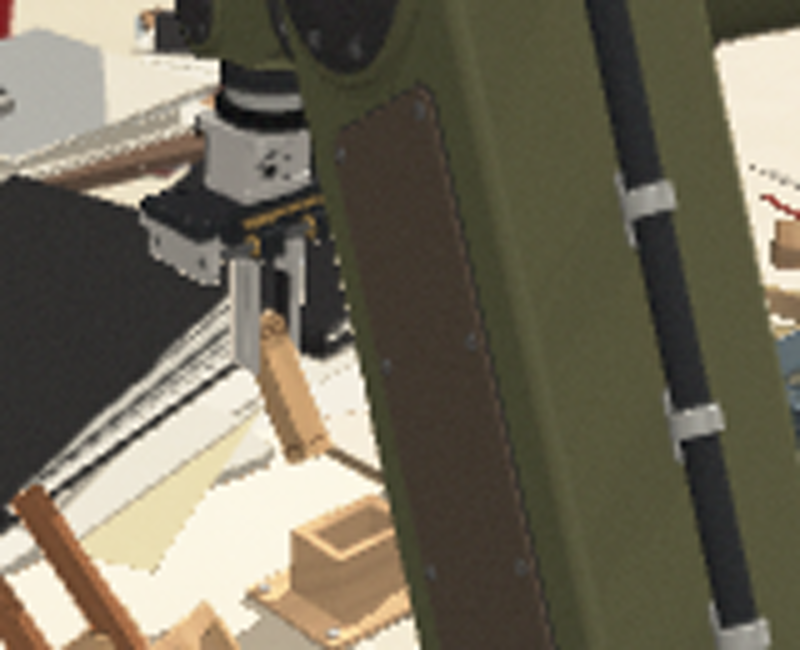

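```bash
cat >> h.py <<'E'
def tool(W,s):
    R=Ro.from_euler('z',s['eef_rot'][2]).as_matrix()
    return (W-np.array(s['eef_pos']))@R   # tool-yaw frame, z up
def col(c,s,u,v0,v1,st=3):
    T=tool(cloud(c),s)
    for v in range(v0,v1,st): print(v,T[v,u].round(1),end='; ')
    print()
E
python3 - <<'E'
from h import *
c=load('w4');s=manip.read_state();print(s['eef_pos'])
col(c,s,322,228,325)
E
```

```text
[ 635.7620697  -151.13114947  164.54603308]
228 [ -44.8   -1.6 -165.2]; 231 [ -48.4   -1.5 -165. ]; 234 [20.4 -2.   4.9]; 237 [21.2 -2.  11. ]; 240 [19.7 -2.  11.7]; 243 [17.9 -2.  11.6]; 246 [16.8 -2.  12.9]; 249 [15.4 -2.  13.7]; 252 [14.2 -2.  15. ]; 255 [13.3 -2.  16.6]; 258 [12.1 -2.  17.8]; 261 [10.4 -1.9 17.9]; 264 [ 9.  -1.9 18.6]; 267 [ 7.9 -1.9 19.8]; 270 [ 6.  -1.9 19.7]; 273 [ 3.2 -1.9 18. ]; 276 [ 2.8 -1.9 20.4]; 279 [-1.3 -1.9 16.5]; 282 [-13.7  -1.8  -0.3]; 285 [-30.8  -1.8 -23.7]; 288 [-52.   -1.7 -52.5]; 291 [-116.9   -1.3 -145.8]; 294 [-116.6   -1.3 -139.3]; 297 [-117.1   -1.4 -134.1]; 300 [-116.5   -1.4 -127.6]; 303 [-116.8   -1.4 -122.5]; 306 [-116.6   -1.4 -116.9]; 309 [-117.3   -1.4 -112.8]; 312 [-116.9   -1.4 -107.3]; 315 [-118.9   -1.4 -105. ]; 318 [-123.    -1.4 -105.5]; 321 [-126.9   -1.4 -105.6]; 324 [30.7 -2.1 91.8];
```

Request:
{"method": "drive_tool", "body": {"steps": [{"delta_pos": [0,0,-18],"yaw": 0,"hand": 15},{"delta_pos": [0,0,-20],"yaw": 0,"hand": 15},{"delta_pos": [0,0,-18],"yaw": 0,"hand": 15},{"delta_pos": [-10,0.4,0],"yaw": 0,"hand": 15},{"delta_pos": [-12,0.5,0],"yaw": 0,"hand": 15}]}}

```text
clock: 4.33
eef_pos: [613.3, -149.3, 108.2]
eef_rot: [-3.141, 0.002, -0.038]
wrist_force: [0.6, 0.2, -0.5]
finger_gap: 26.0
```

Request:
{"method": "drive_tool", "body": {"steps": [{"delta_pos": [-9,0.3,0],"yaw": 0,"hand": 15},{"delta_pos": [-9,0.3,0],"yaw": 0,"hand": 15},{"delta_pos": [-9,0.4,0],"yaw": 0,"hand": 15},{"delta_pos": [-9,0.4,0],"yaw": 0,"hand": 15},{"delta_pos": [0,0,0],"yaw": 0,"hand": 15}]}}

```text
clock: 4.75
eef_pos: [577.0, -148.3, 109.9]
eef_rot: [3.142, -0.0, -0.039]
wrist_force: [-0.1, 0.8, -1.6]
finger_gap: 26.0
```

```bash
python3 - <<'E'
from h import *
c=snap('wrist','w5');s=manip.read_state();print(s['clock'],s['eef_pos'],s['eef_rot'],s['finger_gap'])
col(c,s,322,228,325)
E
```

```text
4.8 [ 577.76595574 -148.4767101   110.02430301] [ 3.14152825e+00 -4.76536843e-04 -3.89252013e-02] 26.184674871802944
228 [16.3  0.1 -9.8]; 231 [16.8  0.1 -3.7]; 234 [17.7  0.1  3.1]; 237 [17.7  0.1  7.2]; 240 [18.5  0.1 13.1]; 243 [17.2  0.1 14.2]; 246 [16.2  0.1 15.7]; 249 [14.9  0.1 16.8]; 252 [14.5  0.1 19.5]; 255 [12.3  0.1 18.7]; 258 [11.5  0.1 20.4]; 261 [ 9.6  0.1 20.2]; 264 [ 7.7  0.1 19.9]; 267 [ 5.4  0.1 18.9]; 270 [ 4.9  0.1 21.3]; 273 [ 2.6  0.1 20.3]; 276 [ 0.9  0.1 20.5]; 279 [-1.3  0.1 19.9]; 282 [-2.5  0.1 20.9]; 285 [-58.9   0.2 -64.8]; 288 [-59.    0.2 -60.4]; 291 [-58.4   0.2 -55.1]; 294 [-59.8   0.2 -52.8]; 297 [-61.    0.2 -50.4]; 300 [-65.1   0.2 -52.1]; 303 [-67.    0.2 -50.7]; 306 [-113.3    0.3 -110.1]; 309 [-117.5    0.3 -110.7]; 312 [-120.9    0.3 -110.3]; 315 [-124.9    0.3 -110.5]; 318 [-129.2    0.3 -111. ]; 321 [-132.4    0.3 -110.2]; 324 [28.1  0.1 91.7];
```

View pics/w5.png

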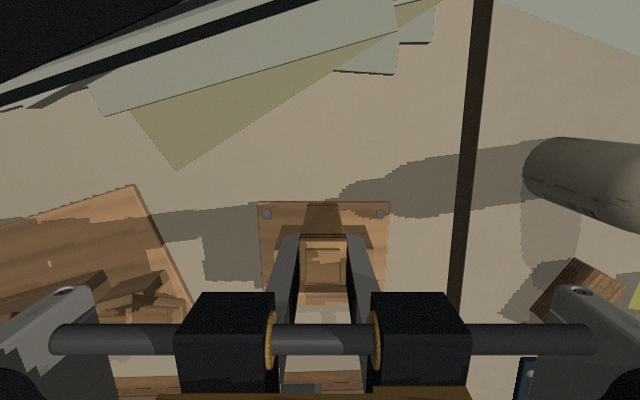

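Request:
{"method": "drive_tool", "body": {"steps": [{"delta_pos": [-5,0.2,0],"yaw": 0,"hand": 15},{"delta_pos": [-5,0.2,0],"yaw": 0,"hand": 15},{"delta_pos": [-1,0,0],"yaw": 0,"hand": 15},{"delta_pos": [0,0,0],"yaw": 0,"hand": 15}]}}

```text
clock: 5.13
eef_pos: [566.9, -148.9, 109.4]
eef_rot: [-3.141, 0.0, -0.04]
wrist_force: [-0.7, 0.1, -1.1]
finger_gap: 25.8
```

```bash
python3 - <<'E'
from h import *
c=snap('wrist','w6');s=manip.read_state();print(s['clock'],s['eef_pos'],s['eef_rot'],s['finger_gap'],s['wrist_force'])
col(c,s,322,222,290)
snap('side','s6');crop('s6',270,390,200,320,5)
E
```

```text
5.1833 [ 567.11869818 -148.99251167  109.46551698] [-3.14156333e+00  9.62017844e-05 -4.01400723e-02] 25.63722258000782 [0.06827212 0.56419803 0.35239439]
222 [ 18.6  -0.  -15.7]; 225 [ 18.5  -0.  -10.7]; 228 [18.1 -0.  -6.6]; 231 [18.4 -0.  -1.2]; 234 [18.1 -0.   2.5]; 237 [18.4 -0.   7.6]; 240 [18.4 -0.  11.7]; 243 [18.4 -0.  15.6]; 246 [16.9 -0.  16. ]; 249 [15.4 -0.  16.7]; 252 [14.5 -0.  18.4]; 255 [14.  -0.  20.8]; 258 [12.  -0.  20.3]; 261 [10.2 -0.  20.3]; 264 [ 8.4 -0.  20.2]; 267 [ 6.9 -0.  20.7]; 270 [ 4.8 -0.  20.2]; 273 [ 2.8 -0.  19.8]; 276 [ 1.4 -0.  20.4]; 279 [-0.1 -0.  21. ]; 282 [-2.4 -0.  20.3]; 285 [-7.4 -0.  15.4]; 288 [-51.6   0.1 -49.8];
```

View pics/s6_c.png

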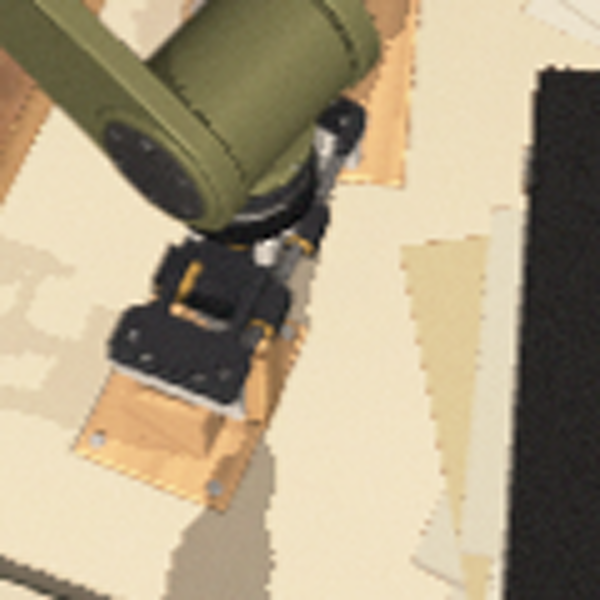

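```bash
python3 - <<'E'
from h import *
c=load('w6');W=cloud(c);a=-0.04
d=W-np.array([534.3,-147.9,0]);x=d[...,0]*np.cos(a)+d[...,1]*np.sin(a);y=-d[...,0]*np.sin(a)+d[...,1]*np.cos(a)
m=(W[...,2]>4)&(W[...,2]<12)&(abs(x)<60)&(abs(y)<75)
for x0 in (32,36,40,44):
    q=m&(abs(x-x0)<2);print(x0,y[q].min().round(1),y[q].max().round(1))
print(np.percentile(x[m],[99,99.7]))
E
```

```text
32 -61.4 62.1
36 -62.2 61.8
40 -61.9 62.3
44 -61.8 62.3
[47.61813665 47.79257539]
```

Request:
{"method": "drive_tool", "body": {"steps": [{"delta_pos": [1,0,5],"yaw": 0,"hand": 15},{"delta_pos": [0,0,25],"yaw": 0,"hand": 15},{"delta_pos": [0,0,25],"yaw": 0,"hand": 15},{"delta_pos": [-10,-4,0],"yaw": 0,"hand": 15},{"delta_pos": [-20,-7,0],"yaw": 0,"hand": 15}], "squeeze": 10}}

```text
clock: 5.65
eef_pos: [539.5, -160.0, 166.1]
eef_rot: [3.141, -0.003, -0.039]
wrist_force: [-0.1, -0.5, -0.8]
finger_gap: 26.1
```

Request:
{"method": "drive_tool", "body": {"steps": [{"delta_pos": [-9.9,-2.8,0],"yaw": 0,"hand": 15},{"delta_pos": [0,0,0],"yaw": 0,"hand": 15},{"delta_pos": [0,0,0],"yaw": 0,"hand": 15}]}}

```text
clock: 5.9
eef_pos: [528.6, -163.0, 165.0]
eef_rot: [3.141, -0.001, -0.041]
wrist_force: [-0.6, 0.0, -1.3]
finger_gap: 26.3
```

```bash
python3 - <<'E'
from h import *
c=snap('wrist','w7');s=manip.read_state();print(s['clock'],s['eef_pos'],s['eef_rot'],s['finger_gap'],s['wrist_force'])
col(c,s,322,222,290)
W=cloud(c);a=-0.04
d=W-np.array([534.3,-147.9,0]);x=d[...,0]*np.cos(a)+d[...,1]*np.sin(a);y=-d[...,0]*np.sin(a)+d[...,1]*np.cos(a)
m=(W[...,2]>4)&(W[...,2]<12)&(abs(x)<60)&(abs(y)<75)
for x0 in (32,36,40,44):
    q=m&(abs(x-x0)<2);print(x0,y[q].min().round(1),y[q].max().round(1))
m=(abs(W[...,2]-60)<3)&(abs(x)<30)&(abs(y)<45)
print(x[m].min(),x[m].max(),y[m].min(),y[m].max())
E
```

```text
5.95 [ 528.85634514 -162.85952679  164.81215189] [ 3.14146842e+00 -6.01504892e-04 -4.03817166e-02] 26.26271006523476 [-0.28962473 -0.30937048 -1.31959714]
222 [ 18.6  -0.2 -15.1]; 225 [ 18.3  -0.2 -10.7]; 228 [18.3 -0.2 -5.9]; 231 [18.4 -0.2 -0.7]; 234 [18.4 -0.2  3.6]; 237 [18.2 -0.2  7.6]; 240 [17.8 -0.2 10.6]; 243 [17.8 -0.2 14.5]; 246 [16.6 -0.2 15.8]; 249 [14.8 -0.2 15.7]; 252 [14.7 -0.2 19.2]; 255 [13.6 -0.2 20.5]; 258 [12.3 -0.2 21.2]; 261 [10.  -0.2 20.3]; 264 [ 8.2 -0.2 20.2]; 267 [ 7.  -0.2 21.2]; 270 [ 4.9 -0.2 20.7]; 273 [ 2.9 -0.2 20.2]; 276 [ 1.1 -0.2 20.3]; 279 [-0.7 -0.2 20.4]; 282 [-2.4 -0.2 20.7]; 285 [-6.9 -0.2 16.4]; 288 [-126.5    0.  -165.1]; 
32 -61.7 62.6
36 -61.5 62.0
40 -61.4 61.6
44 -62.6 61.4
-25.86808379731178 25.87822776144267 -39.100835764240124 39.49090873066558
```

View pics/w7.png

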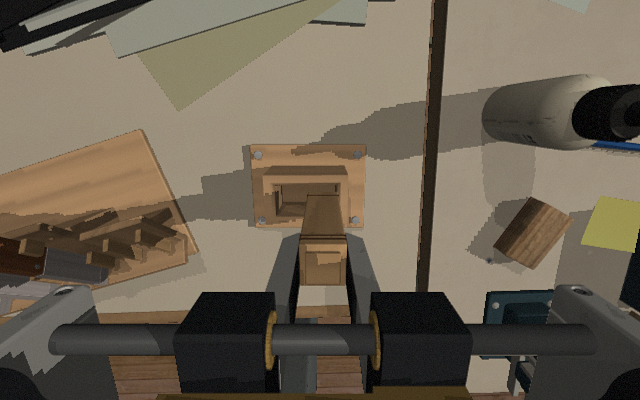

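Request:
{"method": "drive_tool", "body": {"steps": [{"delta_pos": [-0.3,0,-12],"yaw": 0,"hand": 15},{"delta_pos": [0,0,-10],"yaw": 0,"hand": 15},{"delta_pos": [0,0,-8],"yaw": 0,"hand": 15},{"delta_pos": [0,0,-8],"yaw": 0,"hand": 15},{"delta_pos": [0,0,-8],"yaw": 0,"hand": 15}]}}

```text
clock: 6.37
eef_pos: [528.1, -162.7, 117.5]
eef_rot: [-3.141, 0.0, -0.04]
wrist_force: [-0.5, -0.2, -1.4]
finger_gap: 26.0
```

Request:
{"method": "drive_tool", "body": {"steps": [{"delta_pos": [0,0,-8],"yaw": 0,"hand": 15},{"delta_pos": [0,0,-6],"yaw": 0,"hand": 15},{"delta_pos": [0,0,-4],"yaw": 0,"hand": 15},{"delta_pos": [0,0,-2],"yaw": 0,"hand": 15},{"delta_pos": [0,0,0],"yaw": 0,"hand": 15}]}}

```text
clock: 6.78
eef_pos: [527.9, -162.9, 98.1]
eef_rot: [-3.141, 0.0, -0.04]
wrist_force: [-0.1, 0.3, -1.1]
finger_gap: 26.0
```

Request:
{"method": "drive_tool", "body": {"steps": [{"delta_pos": [0,0,-1.2],"yaw": 0,"hand": 15},{"delta_pos": [0,-0.8,0],"yaw": 0,"hand": 15},{"delta_pos": [0,-0.7,0],"yaw": 0,"hand": 15},{"delta_pos": [0,0,0],"yaw": 0,"hand": 15}]}}

```text
clock: 7.12
eef_pos: [528.1, -163.6, 97.5]
eef_rot: [-3.14, -0.0, -0.04]
wrist_force: [-0.5, 7.2, 0.1]
finger_gap: 25.7
```

```bash
python3 - <<'E'
from h import *
s=manip.read_state();print(s['clock'],s['eef_pos'],s['wrist_force'])
E
```

```text
7.1167 [ 528.05927116 -163.62084289   97.48861788] [-0.52126568  7.22941594  0.13810003]
```

Request:
{"method": "drive_tool", "body": {"steps": [{"delta_pos": [0,0.4,-0.3],"yaw": 0,"hand": 15},{"delta_pos": [0,0,0],"yaw": 0,"hand": 38},{"delta_pos": [0,0,0],"yaw": 0,"hand": 38},{"delta_pos": [0,0,0],"yaw": 0,"hand": 38},{"delta_pos": [0,0,0],"yaw": 0,"hand": 38}]}}

```text
clock: 7.53
eef_pos: [528.0, -164.2, 97.1]
eef_rot: [3.141, -0.0, -0.04]
wrist_force: [0.8, 0.1, 0.3]
finger_gap: 38.1
```

Request:
{"method": "drive_tool", "body": {"steps": [{"delta_pos": [0,0,15],"yaw": 0,"hand": 38},{"delta_pos": [0,0,30],"yaw": 0,"hand": 38},{"delta_pos": [0,0,35],"yaw": 0,"hand": 38},{"delta_pos": [0,0,35],"yaw": 0,"hand": 38},{"delta_pos": [-30,20,15],"yaw": 0,"hand": 38}]}}

```text
clock: 7.95
eef_pos: [501.1, -146.1, 231.3]
eef_rot: [3.139, -0.007, -0.042]
wrist_force: [-0.1, -0.1, 2.1]
finger_gap: 38.2
```

```bash
python3 - <<'E'
from h import *
c=snap('wrist','w8');s=manip.read_state();print(s['clock'],s['eef_pos'],s['eef_rot'])
W=cloud(c);a=-0.04
d=W-np.array([534.3,-147.9,0]);x=d[...,0]*np.cos(a)+d[...,1]*np.sin(a);y=-d[...,0]*np.sin(a)+d[...,1]*np.cos(a);z=W[...,2]
m=(z>110)&(z<122)&(abs(x)<40)&(abs(y)<50)
print(m.sum(),x[m].min(),x[m].max(),y[m].min(),y[m].max(),np.median(z[m]))
m=(z>70)&(z<109)&(abs(x)<40)&(abs(y)<50)
print(m.sum(),x[m].min(),x[m].max(),y[m].min(),y[m].max())
E
```

```text
8.0 [ 495.87518607 -142.24767383  232.36527346] [ 3.13989122 -0.00583952 -0.04020763]
726 -10.978068962613495 14.480151839201062 -28.92367824626856 -2.7325917068363363 115.62232651909943
148 -10.922500525269134 14.85103622587959 -28.78693918093371 -2.775198410729172
```

View pics/w8.png

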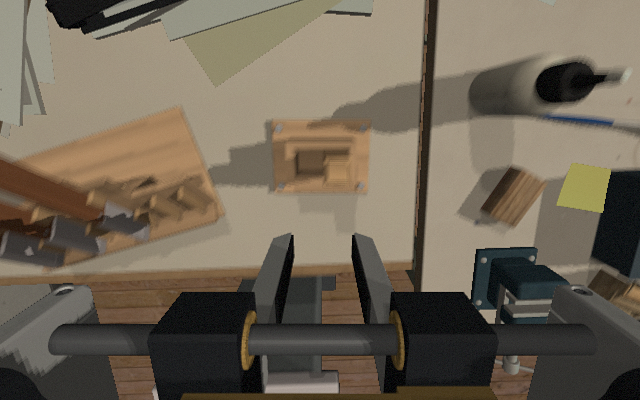

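Request:
{"method": "drive_tool", "body": {"steps": [{"delta_pos": [0,37,0],"yaw": 0.03,"hand": 40},{"delta_pos": [0,37,0],"yaw": 0.03,"hand": 40},{"delta_pos": [0,37,0],"yaw": 0.03,"hand": 40},{"delta_pos": [0,37,0],"yaw": 0.03,"hand": 40},{"delta_pos": [0,37,0],"yaw": 0.03,"hand": 40}]}}

```text
clock: 8.42
eef_pos: [497.5, 42.6, 227.1]
eef_rot: [3.141, -0.0, 0.111]
wrist_force: [0.9, -0.1, 1.1]
finger_gap: 40.2
```

Request:
{"method": "drive_tool", "body": {"steps": [{"delta_pos": [0,37,0],"yaw": 0.03,"hand": 40},{"delta_pos": [0,37,0],"yaw": 0.03,"hand": 40},{"delta_pos": [0,37,-10],"yaw": 0.03,"hand": 40},{"delta_pos": [1,37.4,-15],"yaw": 0.03,"hand": 40},{"delta_pos": [0,40,0],"yaw": 0.024,"hand": 40}]}}

```text
clock: 8.83
eef_pos: [497.9, 230.7, 199.5]
eef_rot: [3.141, 0.003, 0.255]
wrist_force: [0.6, -0.1, -0.4]
finger_gap: 40.2
```

Request:
{"method": "drive_tool", "body": {"steps": [{"delta_pos": [0,0,0],"yaw": 0,"hand": 40},{"delta_pos": [0,0,0],"yaw": 0,"hand": 40},{"delta_pos": [0,0,0],"yaw": 0,"hand": 40}]}}

```text
clock: 9.08
eef_pos: [498.9, 229.1, 201.9]
eef_rot: [3.141, 0.0, 0.254]
wrist_force: [0.7, -0.9, 0.0]
finger_gap: 40.0
```

```bash
python3 - <<'E'
from h import *
c=snap('wrist','w9');s=manip.read_state();print(s['clock'],s['eef_pos'],s['eef_rot'])
T=tool(cloud(c),s)
for v in range(200,275,8): print(v,[tuple(T[v,u].round(0).astype(int)) for u in range(296,350,5)])
E
```

```text
9.1333 [499.07239793 228.54854765 202.04171794] [ 3.14137624e+00 -7.45501247e-05  2.52798138e-01]
200 [(np.int64(-22), np.int64(33), np.int64(-202)), (np.int64(-22), np.int64(27), np.int64(-202)), (np.int64(-17), np.int64(20), np.int64(-185)), (np.int64(-18), np.int64(14), np.int64(-187)), (np.int64(18), np.int64(5), np.int64(-67)), (np.int64(18), np.int64(1), np.int64(-68)), (np.int64(18), np.int64(-3), np.int64(-68)), (np.int64(-17), np.int64(-11), np.int64(-185)), (np.int64(-17), np.int64(-17), np.int64(-186)), (np.int64(-17), np.int64(-23), np.int64(-185)), (np.int64(-17), np.int64(-29), np.int64(-185))]
208 [(np.int64(-33), np.int64(34), np.int64(-203)), (np.int64(-33), np.int64(27), np.int64(-202)), (np.int64(-17), np.int64(18), np.int64(-155)), (np.int64(-18), np.int64(12), np.int64(-155)), (np.int64(13), np.int64(5), np.int64(-63)), (np.int64(13), np.int64(1), np.int64(-63)), (np.int64(12), np.int64(-3), np.int64(-64)), (np.int64(-17), np.int64(-10), np.int64(-154)), (np.int64(-17), np.int64(-16), np.int64(-155)), (np.int64(-17), np.int64(-21), np.int64(-153)), (np.int64(-17)
[... 3611 characters left out ...]
4(-165)), (np.int64(-93), np.int64(-23), np.int64(-165)), (np.int64(-93), np.int64(-29), np.int64(-165))]
272 [(np.int64(-125), np.int64(36), np.int64(-202)), (np.int64(-126), np.int64(29), np.int64(-202)), (np.int64(-125), np.int64(22), np.int64(-202)), (np.int64(-125), np.int64(15), np.int64(-202)), (np.int64(-126), np.int64(8), np.int64(-203)), (np.int64(-125), np.int64(1), np.int64(-202)), (np.int64(-126), np.int64(-5), np.int64(-203)), (np.int64(-125), np.int64(-12), np.int64(-202)), (np.int64(-125), np.int64(-19), np.int64(-202)), (np.int64(-125), np.int64(-26), np.int64(-202)), (np.int64(-126), np.int64(-33), np.int64(-203))]<stdin>:4: RuntimeWarning: invalid value encountered in cast
```

View pics/w9.png

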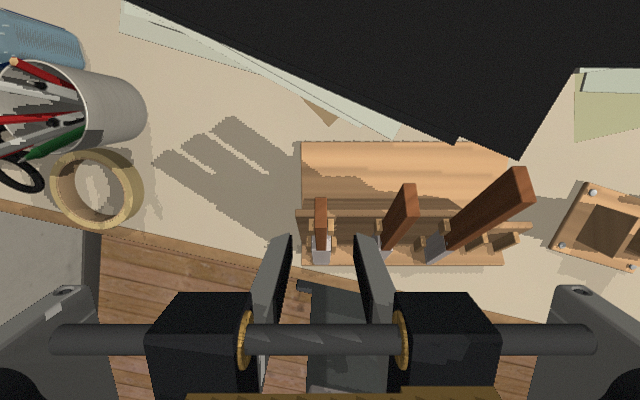

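Request:
{"method": "drive_tool", "body": {"steps": [{"delta_pos": [0,0.4,-15],"yaw": 0,"hand": 36},{"delta_pos": [0,0,-25],"yaw": 0,"hand": 36},{"delta_pos": [0,0,-23],"yaw": 0,"hand": 36},{"delta_pos": [0,0,-10],"yaw": 0,"hand": 36},{"delta_pos": [0,0,0],"yaw": 0,"hand": 36}]}}

```text
clock: 9.55
eef_pos: [498.4, 228.5, 127.2]
eef_rot: [3.141, 0.003, 0.252]
wrist_force: [0.6, 0.1, 0.3]
finger_gap: 36.1
```

Request:
{"method": "drive_tool", "body": {"steps": [{"delta_pos": [0,0,0],"yaw": 0,"hand": 0},{"delta_pos": [0,0,0],"yaw": 0,"hand": 0},{"delta_pos": [0,0,0],"yaw": 0,"hand": 0},{"delta_pos": [0,0,0],"yaw": 0,"hand": 0},{"delta_pos": [0,0,0],"yaw": 0,"hand": 0}], "squeeze": 4}}

```text
clock: 9.97
eef_pos: [499.3, 230.0, 129.8]
eef_rot: [-3.141, -0.001, 0.254]
wrist_force: [-0.3, -0.1, 3.2]
finger_gap: 10.0
```

Request:
{"method": "drive_tool", "body": {"steps": [{"delta_pos": [0,0,8],"yaw": 0,"hand": 0},{"delta_pos": [-4,-1,15],"yaw": 0,"hand": 0},{"delta_pos": [-8,-2,18],"yaw": 0,"hand": 0},{"delta_pos": [-8,-2,18],"yaw": 0,"hand": 0},{"delta_pos": [-9,-2.5,18],"yaw": 0,"hand": 0}]}}

```text
clock: 10.38
eef_pos: [469.5, 222.2, 207.2]
eef_rot: [3.142, 0.0, 0.254]
wrist_force: [0.4, -0.6, -0.6]
finger_gap: 10.2
```

Request:
{"method": "drive_tool", "body": {"steps": [{"delta_pos": [-10,-15,8],"yaw": 0,"hand": 0},{"delta_pos": [-10,-30,5],"yaw": 0,"hand": 0},{"delta_pos": [0,-35,0],"yaw": -0.04,"hand": 0},{"delta_pos": [0,-35,0],"yaw": -0.04,"hand": 0},{"delta_pos": [0,-35,0],"yaw": -0.04,"hand": 0}], "squeeze": 3}}

```text
clock: 10.8
eef_pos: [449.5, 71.1, 219.8]
eef_rot: [3.141, -0.001, 0.133]
wrist_force: [1.0, 0.4, -0.8]
finger_gap: 9.9
```

```bash
python3 - <<'E'
from h import *
c=snap('wrist','w10');s=manip.read_state();print(s['clock'],s['eef_pos'],s['eef_rot'],s['finger_gap'])
col(c,s,322,228,320,4)
snap('side','s10');crop('s10',230,350,120,240,5)
E
```

```text
10.85 [449.61489155  66.60688237 219.7266923 ] [ 3.14009342e+00 -4.51417138e-04  1.27052801e-01] 11.28615065126252
228 [  9.6   4.2 -29.1]; 232 [ 10.3   4.2 -20.3]; 236 [12.5  4.2 -8.8]; 240 [12.6  4.2 -2.5]; 244 [10.   4.2 -2.4]; 248 [ 8.   4.2 -1.1]; 252 [ 5.1  4.2 -1.7]; 256 [ 2.5  4.1 -1.5]; 260 [ 0.1  4.1 -0.9]; 264 [-2.9  4.1 -1.3]; 268 [-4.7  4.1  0.2]; 272 [-7.6  4.1 -0.1]; 276 [-9.   4.1  2.3]; 280 [-340.4    2.7 -533.8]; 284 [-341.7    2.7 -516.6]; 288 [-341.4    2.7 -497.9]; 292 [-340.6    2.7 -479.2]; 296 [-341.6    2.7 -464. ]; 300 [-339.4    2.7 -444.7]; 304 [-340.1    2.7 -430.4]; 308 [-340.6    2.7 -416.3]; 312 [-341.     2.6 -402.7]; 316 [-341.5    2.6 -389.8];
```

View pics/w10.png

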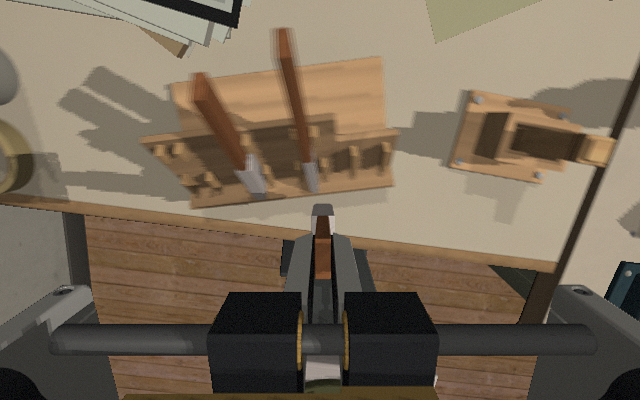

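View pics/s10_c.png

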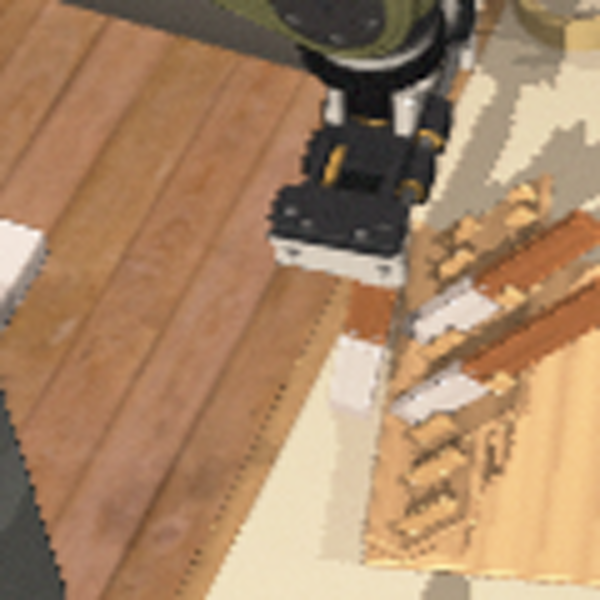

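Request:
{"method": "drive_tool", "body": {"steps": [{"delta_pos": [0,0,0],"yaw": 0,"hand": 0},{"delta_pos": [0,0,0],"yaw": 0,"hand": 0}], "squeeze": 20}}

```text
clock: 11.07
eef_pos: [450.0, 72.7, 219.4]
eef_rot: [-3.141, -0.0, 0.134]
wrist_force: [0.5, 0.8, -0.5]
finger_gap: 9.9
```

```bash
python3 - <<'E'
from h import *
c=snap('wrist','w11');s=manip.read_state();print(s['clock'],s['eef_pos'],s['eef_rot'],s['finger_gap'])
col(c,s,322,212,284,4)
T=tool(cloud(c),s);m=(T[...,2]>-140)&(T[...,2]<-25)&(abs(T[...,1])<25)&(abs(T[...,0])<80)
P=T[m];print(m.sum(),P.min(0),P.max(0))
E
```

```text
11.1167 [449.9600378   73.08381694 219.21590736] [-3.14144295e+00 -1.81461663e-04  1.34945314e-01] 10.192523833342504
212 [  1.2  -0.6 -86.7]; 216 [  3.5  -0.6 -69.6]; 220 [  5.6  -0.6 -54.4]; 224 [  7.7  -0.6 -40.5]; 228 [  9.6  -0.6 -28. ]; 232 [ 10.7  -0.6 -18.3]; 236 [12.  -0.6 -8.6]; 240 [11.4 -0.7 -4.1]; 244 [ 9.2 -0.6 -3. ]; 248 [ 6.6 -0.6 -3. ]; 252 [ 4.  -0.6 -2.8]; 256 [ 1.6 -0.6 -2.3]; 260 [-1.5 -0.6 -3. ]; 264 [-3.3 -0.6 -1.3]; 268 [-5.5 -0.6 -0.2]; 272 [-8.  -0.6  0.2]; 276 [-11.4  -0.6  -1. ]; 280 [-3.407e+02  3.000e-01 -5.327e+02]; 
1899 [ -15.1730414   -13.49609552 -139.95406777] [ 79.8417559   24.91538964 -25.01918375]
```

View pics/w11.png

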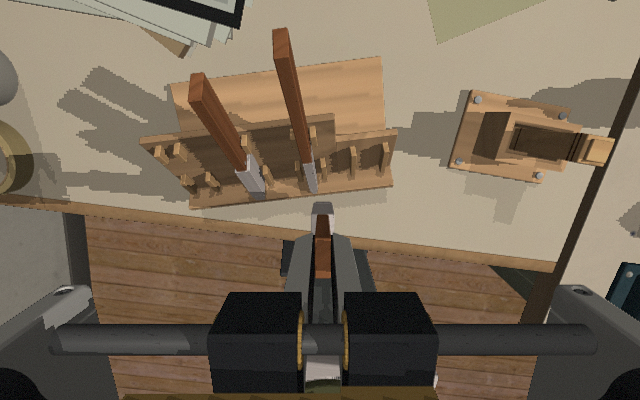

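Request:
{"method": "drive_tool", "body": {"steps": [{"delta_pos": [0,-30,10],"yaw": -0.03,"hand": 0},{"delta_pos": [12,-35,5],"yaw": -0.03,"hand": 0},{"delta_pos": [20,-34,0],"yaw": -0.03,"hand": 0},{"delta_pos": [20,-34,0],"yaw": -0.03,"hand": 0},{"delta_pos": [20,-34,0],"yaw": -0.03,"hand": 0}]}}

```text
clock: 11.53
eef_pos: [522.9, -95.2, 234.2]
eef_rot: [-3.142, -0.0, -0.015]
wrist_force: [0.6, 1.6, -0.4]
finger_gap: 9.6
```

Request:
{"method": "drive_tool", "body": {"steps": [{"delta_pos": [20,-30,0],"yaw": -0.024,"hand": 0},{"delta_pos": [12.5,-7.3,0],"yaw": 0,"hand": 0},{"delta_pos": [0,0,0],"yaw": 0,"hand": 0},{"delta_pos": [0,0,0],"yaw": 0,"hand": 0}]}}

```text
clock: 11.87
eef_pos: [554.7, -131.2, 233.2]
eef_rot: [-3.141, 0.001, -0.039]
wrist_force: [-0.0, 0.4, -0.3]
finger_gap: 10.0
```

```bash
cat >> h.py <<'E'
def jf(W):
    a=-0.04;d=W-np.array([534.3,-147.9,8]);return np.stack([d[...,0]*np.cos(a)+d[...,1]*np.sin(a),-d[...,0]*np.sin(a)+d[...,1]*np.cos(a),d[...,2]],-1)
E
python3 - <<'E'
from h import *
c=snap('wrist','w12');s=manip.read_state();print(s['clock'],s['eef_pos'],s['eef_rot'],s['finger_gap'],jf(np.array(s['eef_pos'])))
col(c,s,322,200,284,4)
J=jf(cloud(c));m=(abs(J[...,2]-109)<4)&(abs(J[...,0])<25)&(J[...,1]<0)&(J[...,1]>-40);print('pier',m.sum(),J[m].min(0),J[m].max(0))
m=(abs(J[...,2]-52)<3)&(abs(J[...,0])<35)&(abs(J[...,1])<45);print('jigtop',m.sum(),J[m].min(0),J[m].max(0))
E
```

```text
11.9167 [ 554.40363293 -130.73802417  233.54194482] [-3.14120036e+00  9.49903614e-04 -3.85716574e-02] 9.967414450481801 [ 19.40125618  17.95217898 225.54194482]
200 [-2.910e+01 -2.000e-01 -2.269e+02]; 204 [  -4.4   -0.3 -129.5]; 208 [  -1.2   -0.3 -106.6]; 212 [  1.5  -0.3 -87. ]; 216 [  4.   -0.4 -69.5]; 220 [  6.2  -0.4 -54.4]; 224 [  8.2  -0.4 -40.5]; 228 [  9.8  -0.4 -29. ]; 232 [ 11.3  -0.4 -18.1]; 236 [12.6 -0.4 -8.9]; 240 [12.1 -0.5 -3.9]; 244 [ 9.4 -0.4 -4.1]; 248 [ 6.9 -0.4 -3.7]; 252 [ 4.4 -0.4 -3.2]; 256 [ 2.3 -0.4 -2.2]; 260 [-0.3 -0.4 -2.1]; 264 [-2.8 -0.4 -1.6]; 268 [-5.9 -0.4 -2.2]; 272 [-8.  -0.4 -1.1]; 276 [-11.   -0.4  -1.4]; 280 [-157.1    0.  -234. ]; 
pier 412 [-10.90253964 -28.0559709  105.00446765] [ 13.79928455  -3.25696226 111.13227183]
jigtop 986 [-25.95604483 -39.33721197  49.02288157] [25.83918108 39.22711638 54.98774431]
```

View pics/w12.png

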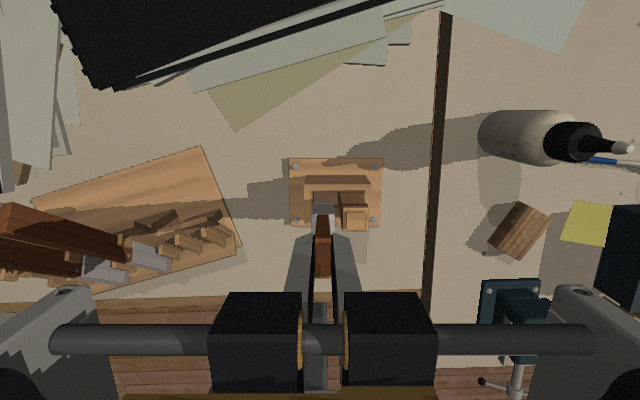

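Request:
{"method": "drive_tool", "body": {"steps": [{"delta_pos": [0,0,-12],"yaw": 0,"hand": 0},{"delta_pos": [0,0,-12],"yaw": 0,"hand": 0},{"delta_pos": [0,0,-10],"yaw": 0,"hand": 0},{"delta_pos": [0,0,-10],"yaw": 0,"hand": 0},{"delta_pos": [0,0,-8],"yaw": 0,"hand": 0}]}}

```text
clock: 12.33
eef_pos: [554.2, -131.2, 181.2]
eef_rot: [-3.141, 0.0, -0.039]
wrist_force: [-0.3, -0.3, -0.7]
finger_gap: 9.8
```

```bash
python3 - <<'E'
from h import *
s=manip.read_state();print(s['clock'],s['eef_pos'],s['wrist_force'],s['finger_gap'],jf(np.array(s['eef_pos'])))
E
```

```text
12.3333 [ 554.1994388  -131.20169433  181.19826697] [-0.31807321 -0.34482969 -0.73574062] 9.784297291462918 [ 19.21576724  17.48071412 173.19826697]
```

Request:
{"method": "drive_tool", "body": {"steps": [{"delta_pos": [-5,0.2,0],"yaw": 0,"hand": 0},{"delta_pos": [-5,0.2,0],"yaw": 0,"hand": 0},{"delta_pos": [-5,0.2,0],"yaw": 0,"hand": 0},{"delta_pos": [-4,0.2,0],"yaw": 0,"hand": 0},{"delta_pos": [0,0,0],"yaw": 0,"hand": 0}], "squeeze": 12}}

```text
clock: 12.75
eef_pos: [534.9, -131.2, 182.7]
eef_rot: [3.141, -0.001, -0.04]
wrist_force: [0.1, 0.1, -0.9]
finger_gap: 10.1
```

```bash
python3 - <<'E'
from h import *
c=snap('wrist','w13');s=manip.read_state();print(s['clock'],s['eef_pos'],s['wrist_force'],s['finger_gap'],jf(np.array(s['eef_pos'])))
col(c,s,322,200,284,4)
E
```

```text
12.8 [ 535.25035907 -131.26300148  182.5970223 ] [ 1.20593564  0.56534368 -0.18248035] 9.843787226289104 [  0.28429639  16.66169492 174.5970223 ]
200 [ 11.1   0.  -90.1]; 204 [ 11.2  -0.  -77.8]; 208 [ 11.5  -0.  -65.8]; 212 [ 11.4  -0.  -56.1]; 216 [ 11.5  -0.  -46.5]; 220 [ 11.6  -0.  -37.7]; 224 [ 12.2  -0.  -28.2]; 228 [ 12.2  -0.  -20.9]; 232 [ 12.4  -0.  -13.6]; 236 [11.8 -0.  -8.8]; 240 [11.7 -0.  -3. ]; 244 [ 9.1 -0.  -2.8]; 248 [ 6.5 -0.  -2.7]; 252 [ 4.2 -0.  -2. ]; 256 [ 1.1 -0.  -2.8]; 260 [-1.1 -0.  -1.9]; 264 [-3.7 -0.  -1.6]; 268 [-6.3 -0.  -1.4]; 272 [-9.5 -0.  -2.2]; 276 [-12.1  -0.   -1.9]; 280 [-1.260e+02  1.000e-01 -1.831e+02];
```

Request:
{"method": "drive_tool", "body": {"steps": [{"delta_pos": [0.5,0.5,-8],"yaw": 0,"hand": 0},{"delta_pos": [0.5,0,-8],"yaw": 0,"hand": 0},{"delta_pos": [0,0,-6],"yaw": 0,"hand": 0},{"delta_pos": [0,0,-3],"yaw": 0,"hand": 0},{"delta_pos": [0,0,-1],"yaw": 0,"hand": 0}]}}

```text
clock: 13.22
eef_pos: [536.4, -130.6, 155.2]
eef_rot: [-3.141, 0.001, -0.04]
wrist_force: [0.0, -0.4, -1.5]
finger_gap: 9.8
```

Request:
{"method": "drive_tool", "body": {"steps": [{"delta_pos": [0,1,-0.5],"yaw": 0,"hand": 0},{"delta_pos": [0,1,0],"yaw": 0,"hand": 0}]}}

```text
clock: 13.38
eef_pos: [536.5, -128.6, 155.4]
eef_rot: [-3.142, 0.0, -0.04]
wrist_force: [0.5, -0.7, -1.7]
finger_gap: 9.9
```

```bash
python3 - <<'E'
from h import *
c=snap('wrist','w14');s=manip.read_state();print(s['clock'],s['eef_pos'],s['wrist_force'],s['finger_gap'],jf(np.array(s['eef_pos'])))
col(c,s,322,200,284,6)
E
```

```text
13.4333 [ 536.49994005 -128.43627561  155.4883436 ] [-0.13475346  0.05828345 -1.30662434] 10.004006028606941 [  1.41983896  19.53612962 147.4883436 ]
200 [ 11.1  -0.2 -90.9]; 206 [ 11.4  -0.2 -72.4]; 212 [ 11.8  -0.2 -55.8]; 218 [ 11.9  -0.2 -42. ]; 224 [ 11.9  -0.2 -29.9]; 230 [ 12.2  -0.2 -18.3]; 236 [12.1 -0.2 -9. ]; 242 [10.5 -0.2 -3.6]; 248 [ 6.9 -0.2 -2.7]; 254 [ 2.9 -0.2 -2.7]; 260 [-1.2 -0.2 -2.9]; 266 [-5.4 -0.2 -3. ]; 272 [-9.5 -0.2 -2.8]; 278 [-106.8   -0.  -156.4];
```

Request:
{"method": "drive_tool", "body": {"steps": [{"delta_pos": [0,0,-0.7],"yaw": 0,"hand": 0},{"delta_pos": [0,0,-0.6],"yaw": 0,"hand": 0},{"delta_pos": [0,0,0],"yaw": 0,"hand": 0}]}}

```text
clock: 13.68
eef_pos: [536.9, -128.8, 155.1]
eef_rot: [3.141, -0.002, -0.04]
wrist_force: [-0.8, 0.3, 5.5]
finger_gap: 10.5
```

Request:
{"method": "drive_tool", "body": {"steps": [{"delta_pos": [0,0,0.4],"yaw": 0,"hand": 22},{"delta_pos": [0,0,0],"yaw": 0,"hand": 22},{"delta_pos": [0,0,0],"yaw": 0,"hand": 22},{"delta_pos": [0,0,15],"yaw": 0,"hand": 22},{"delta_pos": [0,0,30],"yaw": 0,"hand": 22}]}}

```text
clock: 14.1
eef_pos: [535.1, -128.3, 196.9]
eef_rot: [-3.14, 0.006, -0.04]
wrist_force: [-0.4, -0.3, 0.5]
finger_gap: 22.3
```

Request:
{"method": "drive_tool", "body": {"steps": [{"delta_pos": [-5,0,30],"yaw": 0,"hand": 30},{"delta_pos": [-30,10,15],"yaw": 0,"hand": 38},{"delta_pos": [0,0,0],"yaw": 0,"hand": 38},{"delta_pos": [0,0,0],"yaw": 0,"hand": 38}]}}

```text
clock: 14.43
eef_pos: [501.2, -118.5, 245.6]
eef_rot: [3.141, -0.002, -0.04]
wrist_force: [0.4, 0.4, -0.8]
finger_gap: 37.5
```

```bash
python3 - <<'E'
from h import *
c=snap('wrist','w15');s=manip.read_state();print(s['clock'],s['eef_pos'],s['finger_gap'])
J=jf(cloud(c))
for n,z in (('pier',109),('thick',145)):
    m=(abs(J[...,2]-z)<4)&(abs(J[...,0])<30)&(abs(J[...,1])<40);print(n,m.sum(),J[m].min(0),J[m].max(0),np.median(J[m][:,2]))
m=(abs(J[...,2]-68)<3)&(abs(J[...,0])<30)&(abs(J[...,1])<40);print(m.sum(),J[m].min(0),J[m].max(0))
crop('w15',200,440,60,240,3)
E
```

```text
14.4833 [ 501.43927757 -118.66468996  244.57706341] 37.98993534012935
pier 450 [-11.0966238  -27.96621986 105.02111632] [ 13.13923542  24.06550764 111.71847861] 108.3775901263217
thick 321 [-13.75482221  14.6857855  141.3898786 ] [ 11.76816425  23.64374301 146.1091574 ] 144.56039817935988
161 [-14.16738965  -2.98584647  67.78187562] [13.63433995 27.95799724 70.97445098]
```

View pics/w15_c.png

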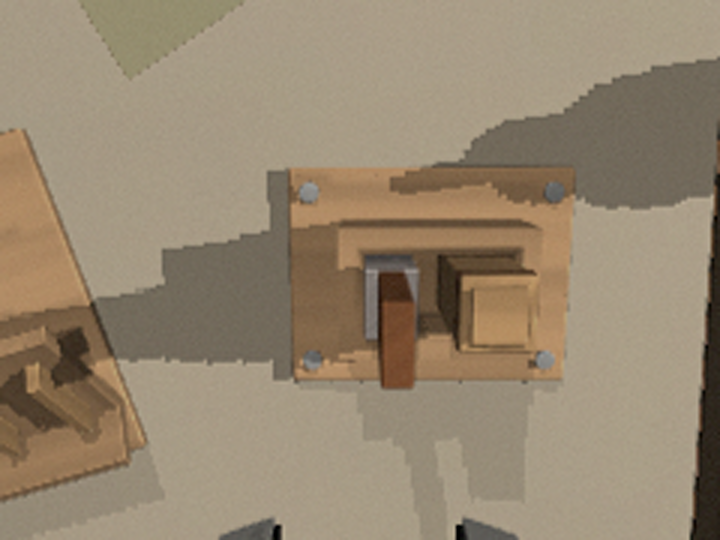

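Request:
{"method": "drive_tool", "body": {"steps": [{"delta_pos": [5,33,0],"yaw": 0.042,"hand": 36},{"delta_pos": [9,33,0],"yaw": 0.042,"hand": 36},{"delta_pos": [9,33,0],"yaw": 0.042,"hand": 36},{"delta_pos": [9,33,0],"yaw": 0.042,"hand": 36},{"delta_pos": [9,33,0],"yaw": 0.042,"hand": 36}]}}

```text
clock: 14.9
eef_pos: [542.9, 47.9, 243.2]
eef_rot: [-3.141, 0.002, 0.172]
wrist_force: [0.4, -0.1, 0.3]
finger_gap: 36.2
```

Request:
{"method": "drive_tool", "body": {"steps": [{"delta_pos": [9,33,0],"yaw": 0.042,"hand": 36},{"delta_pos": [7,31,-9],"yaw": 0.042,"hand": 36},{"delta_pos": [0,0,0],"yaw": 0,"hand": 36},{"delta_pos": [0,0,0],"yaw": 0,"hand": 36},{"delta_pos": [0,0,0],"yaw": 0,"hand": 36}]}}

```text
clock: 15.32
eef_pos: [558.5, 110.0, 234.5]
eef_rot: [-3.142, 0.002, 0.253]
wrist_force: [-1.2, -0.2, -0.7]
finger_gap: 35.8
```

```bash
python3 - <<'E'
from h import *
c=snap('wrist','w16');s=manip.read_state();print(s['clock'],s['eef_pos'],s['eef_rot'])
T=tool(cloud(c),s)
for v in range(200,275,8): print(v,[tuple(int(q) for q in np.nan_to_num(T[v,u]).round(0)) for u in range(302,344,5)])
E
```

```text
15.3667 [558.57945229 109.5090541  235.02297622] [3.14154252e+00 9.02631200e-04 2.52616543e-01]
200 [(-30, 27, -228), (-30, 21, -228), (-30, 14, -227), (20, 4, -62), (20, 0, -61), (-30, -7, -228), (-30, -14, -228), (-30, -20, -229), (-30, -27, -228)]
208 [(-41, 28, -228), (-41, 21, -227), (-41, 14, -227), (15, 4, -57), (15, 0, -57), (-41, -7, -227), (-41, -14, -228), (-41, -20, -227), (-42, -27, -228)]
216 [(-45, 26, -205), (-45, 20, -204), (-45, 13, -205), (10, 4, -53), (10, 0, -52), (-45, -6, -205), (-45, -13, -205), (-45, -20, -205), (-45, -26, -205)]
224 [(-31, 22, -142), (-31, 16, -141), (-31, 11, -141), (5, 4, -48), (5, 0, -49), (-32, -5, -142), (-31, -11, -141), (-31, -16, -141), (-31, -22, -141)]
232 [(-41, 22, -143), (-41, 17, -143), (-41, 11, -142), (-8, 4, -62), (-8, 0, -63), (-41, -5, -142), (-41, -11, -143), (-41, -16, -142), (-42, -22, -144)]
240 [(-62, 24, -168), (-62, 18, -168), (-48, 11, -136), (-22, 4, -80), (-23, 0, -80), (-48, -5, -137), (-62, -12, -167), (-62, -18, -168), (-62, -24, -167)]
248 [(-86, 26, -195), (-87, 20, -197), (-81, 13, -184), (-41, 5, -103), (-42, 0, -103), (-87, -7, -196), (-80, -13, -182), (-86, -20, -196), (-87, -26, -197)]
256 [(-106, 28, -211), (-105, 21, -210), (-92, 13, -185), (-63, 5, -128), (-63, 0, -129), (-105, -7, -209), (-91, -13, -182), (-106, -21, -211), (-105, -28, -210)]
264 [(-114, 27, -204), (-113, 21, -202), (-113, 14, -202), (-92, 6, -163), (-91, 0, -161), (-114, -7, -203), (-114, -14, -203), (-113, -20, -202), (-114, -27, -204)]
272 [(-145, 30, -235), (-144, 23, -234), (-145, 15, -236), (-144, 8, -235), (-144, 0, -233), (-145, -7, -236), (-145, -15, -236), (-145, -22, -235), (-145, -30, -235)]
```

View pics/w16.png

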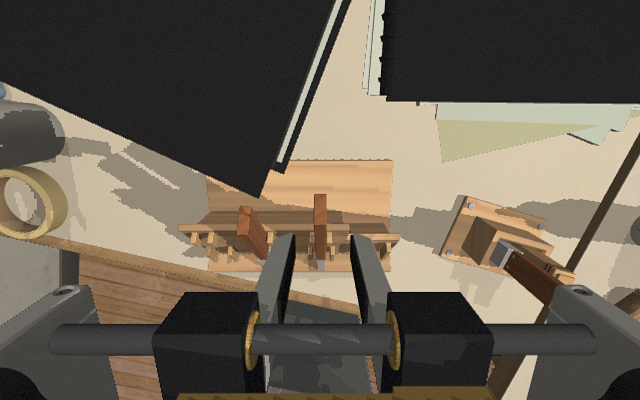

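Request:
{"method": "drive_tool", "body": {"steps": [{"delta_pos": [0,0.8,-15],"yaw": 0,"hand": 34},{"delta_pos": [0,0,-25],"yaw": 0,"hand": 34},{"delta_pos": [0,0,-23],"yaw": 0,"hand": 34},{"delta_pos": [0,0,-10.5],"yaw": 0,"hand": 34},{"delta_pos": [0,0,0],"yaw": 0,"hand": 34}]}}

```text
clock: 15.78
eef_pos: [557.7, 110.1, 160.0]
eef_rot: [-3.141, 0.004, 0.252]
wrist_force: [-1.1, -0.3, -0.1]
finger_gap: 33.8
```

Request:
{"method": "drive_tool", "body": {"steps": [{"delta_pos": [0,0,0],"yaw": 0,"hand": 0},{"delta_pos": [0,0,0],"yaw": 0,"hand": 0},{"delta_pos": [0,0,0],"yaw": 0,"hand": 0},{"delta_pos": [0,0,0],"yaw": 0,"hand": 0},{"delta_pos": [0,0,0],"yaw": 0,"hand": 0}], "squeeze": 4}}

```text
clock: 16.2
eef_pos: [558.9, 111.2, 163.0]
eef_rot: [3.141, -0.002, 0.254]
wrist_force: [0.8, 0.1, 3.6]
finger_gap: 10.2
```

Request:
{"method": "drive_tool", "body": {"steps": [{"delta_pos": [0,0,8],"yaw": 0,"hand": 0},{"delta_pos": [-5,-1,15],"yaw": 0,"hand": 0},{"delta_pos": [-12,-3,20],"yaw": 0,"hand": 0},{"delta_pos": [-15,-4,20],"yaw": 0,"hand": 0},{"delta_pos": [-15,-4,20],"yaw": 0,"hand": 0}]}}

```text
clock: 16.62
eef_pos: [510.7, 99.0, 246.3]
eef_rot: [-3.142, 0.0, 0.254]
wrist_force: [-0.5, 0.6, -1.1]
finger_gap: 10.1
```

```bash
python3 - <<'E'
from h import *
c=snap('wrist','w17');s=manip.read_state();print(s['clock'],s['eef_pos'],s['eef_rot'],s['finger_gap'])
col(c,s,322,200,320,4)
E
```

```text
16.6667 [510.07784995  98.76548827 250.64159047] [ 3.14080579 -0.00479892  0.25399667] 9.726650291957453
200 [ -15.8   -0.3 -187.3]; 204 [ -23.8   -0.2 -197. ]; 208 [-3.240e+01 -2.000e-01 -2.072e+02]; 212 [-4.160e+01 -2.000e-01 -2.181e+02]; 216 [-5.11e+01 -2.00e-01 -2.29e+02]; 220 [-5.580e+01 -2.000e-01 -2.259e+02]; 224 [-6.010e+01 -2.000e-01 -2.218e+02]; 228 [-6.440e+01 -2.000e-01 -2.181e+02]; 232 [22.8 -0.4  4.9]; 236 [21.1 -0.4  6.3]; 240 [19.4 -0.4  8. ]; 244 [17.5 -0.4  9.1]; 248 [16.2 -0.4 11.2]; 252 [13.9 -0.4 11.3]; 256 [12.5 -0.4 13.4]; 260 [10.2 -0.4 13.5]; 264 [ 8.8 -0.4 15.3]; 268 [ 7.2 -0.4 16.7]; 272 [ 5.8 -0.4 18.4]; 276 [ 4.1 -0.4 19.4]; 280 [-5.4 -0.4  7.8]; 284 [-20.9  -0.4 -12.5]; 288 [-41.2  -0.3 -39.1]; 292 [-70.3  -0.3 -77.6]; 296 [-111.1   -0.2 -131. ]; 300 [-4.115e+02  3.000e-01 -5.506e+02]; 304 [-4.118e+02  3.000e-01 -5.333e+02]; 308 [-4.122e+02  2.000e-01 -5.167e+02]; 312 [-4.128e+02  2.000e-01 -5.010e+02]; 316 [-4.114e+02  2.000e-01 -4.834e+02];
```

View pics/w17.png

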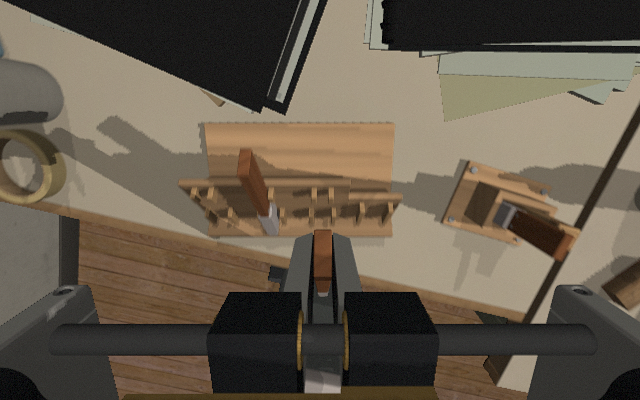

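Request:
{"method": "drive_tool", "body": {"steps": [{"delta_pos": [-20,-18,5],"yaw": -0.05,"hand": 0},{"delta_pos": [-20,-18,0],"yaw": -0.05,"hand": 0},{"delta_pos": [-20,-18,0],"yaw": -0.05,"hand": 0}]}}

```text
clock: 16.92
eef_pos: [450.7, 44.7, 250.5]
eef_rot: [3.141, -0.001, 0.102]
wrist_force: [0.4, -0.6, -1.0]
finger_gap: 10.2
```

Request:
{"method": "drive_tool", "body": {"steps": [{"delta_pos": [0,0,0],"yaw": -0.05,"hand": 0},{"delta_pos": [0,0,0],"yaw": -0.05,"hand": 0}], "squeeze": 3.4}}

```text
clock: 17.08
eef_pos: [451.0, 44.5, 250.9]
eef_rot: [3.142, -0.001, 0.0]
wrist_force: [1.0, -0.2, -1.2]
finger_gap: 10.2
```

```bash
python3 - <<'E'
from h import *
c=snap('wrist','w18');s=manip.read_state();print(s['clock'],s['eef_pos'],s['eef_rot'],s['finger_gap'])
col(c,s,322,212,300,4)
E
```

```text
17.1333 [451.30810165  44.76872156 250.75316365] [ 3.14158450e+00 -1.03438959e-03 -3.04907722e-03] 10.322792399370762
212 [ -55.    -0.4 -251.8]; 216 [ -61.    -0.4 -251. ]; 220 [ -67.3   -0.4 -251.2]; 224 [ -73.5   -0.4 -250.8]; 228 [ -79.6   -0.5 -250.2]; 232 [ -86.8   -0.5 -252. ]; 236 [21.  -0.4 12.7]; 240 [19.1 -0.4 13.7]; 244 [16.9 -0.4 14.2]; 248 [14.9 -0.4 14.9]; 252 [12.9 -0.4 15.7]; 256 [11.5 -0.4 17.7]; 260 [10.  -0.4 19.2]; 264 [ 7.6 -0.4 19.2]; 268 [ 6.  -0.4 20.6]; 272 [ 4.4 -0.4 22.1]; 276 [ 2.6 -0.4 22.9]; 280 [ 0.6 -0.4 23.6]; 284 [-340.5   -0.9 -513.9]; 288 [-340.8   -0.9 -496.2]; 292 [-340.4   -1.  -478. ]; 296 [-340.4   -1.  -461.4];
```

Request:
{"method": "drive_tool", "body": {"steps": [{"delta_pos": [0,0,0],"yaw": -0.02,"hand": 0},{"delta_pos": [0,0,0],"yaw": -0.02,"hand": 0}], "squeeze": 3.2}}

```text
clock: 17.3
eef_pos: [451.6, 45.2, 250.2]
eef_rot: [-3.142, -0.0, -0.036]
wrist_force: [-0.3, -0.3, -0.5]
finger_gap: 10.0
```

```bash
python3 - <<'E'
from h import *
c=snap('wrist','w19');s=manip.read_state();print(s['clock'],s['eef_pos'],s['eef_rot'],s['finger_gap'])
col(c,s,322,212,290,4)
E
```

```text
17.35 [451.58914769  45.27480092 250.09819752] [-3.14159097e+00  3.23498765e-05 -3.80446475e-02] 9.768081935871969
212 [ -54.7    0.  -251. ]; 216 [ -60.6    0.  -249.9]; 220 [ -67.3    0.  -251.3]; 224 [ -72.9    0.  -249.4]; 228 [ -79.2   -0.  -249.4]; 232 [ -86.    -0.  -250.2]; 236 [20.8 -0.1 11.4]; 240 [19.2 -0.1 13.1]; 244 [16.8 -0.1 13. ]; 248 [14.8 -0.1 14. ]; 252 [13.7 -0.1 16.6]; 256 [12.  -0.1 17.8]; 260 [ 9.6 -0.1 17.7]; 264 [ 8.3 -0.1 19.7]; 268 [ 6.6 -0.1 20.9]; 272 [ 4.3 -0.1 21.1]; 276 [ 3.1 -0.1 23.2]; 280 [ 1.  -0.1 23.6]; 284 [-3.413e+02 -1.000e-01 -5.144e+02]; 288 [-3.409e+02 -1.000e-01 -4.956e+02];
```

Request:
{"method": "drive_tool", "body": {"steps": [{"delta_pos": [0,0,0],"yaw": 0,"hand": 0},{"delta_pos": [0,0,0],"yaw": 0,"hand": 0}], "squeeze": 3.0}}

```text
clock: 17.52
eef_pos: [451.5, 45.3, 250.0]
eef_rot: [3.142, 0.0, -0.035]
wrist_force: [-0.9, 0.1, 0.3]
finger_gap: 10.2
```

```bash
python3 - <<'E'
from h import *
c=snap('wrist','w20');s=manip.read_state();print(s['clock'],s['eef_pos'],s['eef_rot'],s['finger_gap'])
col(c,s,322,212,290,4)
E
```

```text
17.5667 [451.49893966  45.25776162 249.97137151] [-3.14156476e+00  1.83006568e-04 -3.52921876e-02] 10.005864456826187
212 [-5.480e+01  1.000e-01 -2.511e+02]; 216 [-6.140e+01  1.000e-01 -2.521e+02]; 220 [-6.690e+01  1.000e-01 -2.502e+02]; 224 [-7.330e+01  2.000e-01 -2.504e+02]; 228 [-7.970e+01  2.000e-01 -2.504e+02]; 232 [-8.610e+01  2.000e-01 -2.506e+02]; 236 [21.6 -0.1 13. ]; 240 [19.6 -0.1 13.9]; 244 [17.5 -0.1 14.5]; 248 [15.3 -0.1 14.8]; 252 [13.6 -0.1 16.2]; 256 [11.9 -0.1 17.5]; 260 [10.1 -0.1 18.6]; 264 [ 7.7 -0.1 18.6]; 268 [ 6.1 -0.1 19.9]; 272 [ 4.2 -0.1 20.8]; 276 [ 2.6 -0.1 22.1]; 280 [ 0.7 -0.1 23. ]; 284 [-3.410e+02  5.000e-01 -5.137e+02]; 288 [-340.6    0.5 -494.9];
```

```bash
python3 - <<'E'
from h import *
W=cloud(load('side0'))
for y0 in range(-240,80,40):
    r=[]
    for x0 in range(560,860,30):
        m=(abs(W[...,0]-x0)<15)&(abs(W[...,1]-y0)<20);r.append(int(np.nanmax(W[...,2][m])) if m.any() else -1)
    print(y0,r)
E
```

```text
-240 [5, 6, 5, 6, 6, 33, 164, 166, 167, 167]
-200 [63, 17, 5, 6, 32, 56, 159, 159, 161, 161]
-160 [65, 15, 6, 9, 36, 148, 151, 152, 154, 155]
-120 [67, 15, 8, 33, 54, 142, 147, 144, 146, 149]
-80 [13, 12, 7, 37, 55, 136, 139, 140, 139, 141]
-40 [7, 7, 31, 35, 121, 130, 130, 133, 135, 136]
0 [14, 6, 28, 36, 121, 125, 124, 126, 127, 129]
40 [13, 14, 9, 7, 116, 118, 118, 119, 120, 122]
```

Request:
{"method": "drive_tool", "body": {"steps": [{"delta_pos": [20,-10,25],"yaw": 0,"hand": 0},{"delta_pos": [35,-11,15],"yaw": 0,"hand": 0},{"delta_pos": [38,-11,0],"yaw": 0,"hand": 0},{"delta_pos": [38,-11,0],"yaw": 0,"hand": 0},{"delta_pos": [38,-11,0],"yaw": 0,"hand": 0}], "squeeze": 6}}

```text
clock: 17.98
eef_pos: [622.1, -9.4, 290.0]
eef_rot: [3.142, -0.0, -0.036]
wrist_force: [-0.3, 0.3, -0.6]
finger_gap: 9.8
```

Request:
{"method": "drive_tool", "body": {"steps": [{"delta_pos": [38,-11,0],"yaw": 0,"hand": 0},{"delta_pos": [13,-33,0],"yaw": 0,"hand": 0},{"delta_pos": [0,-38,0],"yaw": 0,"hand": 0},{"delta_pos": [0,-38,-10],"yaw": 0,"hand": 0},{"delta_pos": [0,-24,-20],"yaw": 0,"hand": 0}]}}

```text
clock: 18.4
eef_pos: [671.9, -156.3, 261.2]
eef_rot: [3.14, -0.003, -0.037]
wrist_force: [-0.6, 0.4, -1.0]
finger_gap: 10.0
```

Request:
{"method": "drive_tool", "body": {"steps": [{"delta_pos": [0,0,-20],"yaw": 0,"hand": 0},{"delta_pos": [0,0,-20],"yaw": 0,"hand": 0},{"delta_pos": [0,0,-10],"yaw": 0,"hand": 0},{"delta_pos": [0,0,0],"yaw": 0,"hand": 0}]}}

```text
clock: 18.73
eef_pos: [670.8, -152.5, 207.3]
eef_rot: [-3.141, 0.004, -0.036]
wrist_force: [-1.6, -0.6, -0.5]
finger_gap: 9.7
```

```bash
python3 - <<'E'
from h import *
c=snap('wrist','w21');s=manip.read_state();print(s['clock'],s['eef_pos'],s['eef_rot'],s['finger_gap'],jf(np.array(s['eef_pos'])))
col(c,s,322,212,300,4)
snap('side','s21');crop('s21',270,430,200,320,5)
E
```

```text
18.7833 [ 671.31790161 -152.51180483  209.40245216] [-3.14115051e+00  1.67409457e-03 -3.55973854e-02] 9.694626419576768 [137.0927249    0.87113878 201.40245216]
212 [ -41.1    0.3 -209. ]; 216 [ -47.2    0.3 -210.4]; 220 [ -52.7    0.3 -210.1]; 224 [ -58.2    0.3 -209.6]; 228 [ -64.1    0.3 -210.2]; 232 [ -69.6    0.3 -209.5]; 236 [20.7 -0.1 10.1]; 240 [18.6 -0.1 10.6]; 244 [17.2 -0.1 12.6]; 248 [15.9 -0.2 15. ]; 252 [13.5 -0.1 14.8]; 256 [11.  -0.1 14.6]; 260 [ 9.3 -0.1 15.9]; 264 [ 7.5 -0.1 17. ]; 268 [ 6.5 -0.1 19.4]; 272 [ 4.3 -0.1 19.7]; 276 [ 2.1 -0.1 20. ]; 280 [ 0.  -0.1 20.5]; 284 [-111.8    0.2 -151.1]; 288 [-117.2    0.3 -150.9]; 292 [-152.3    0.4 -195. ]; 296 [-152.5    0.3 -186. ];
```

View pics/w21.png

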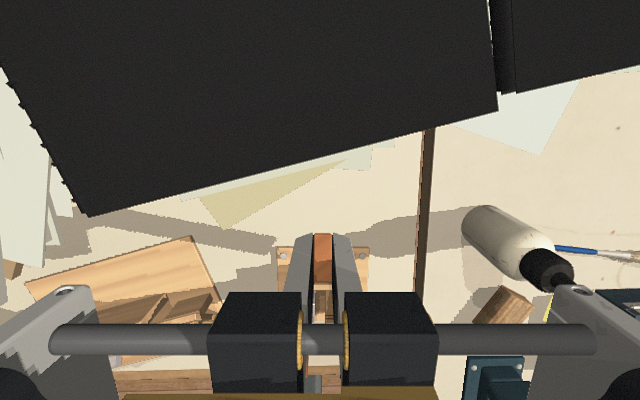

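View pics/s21_c.png

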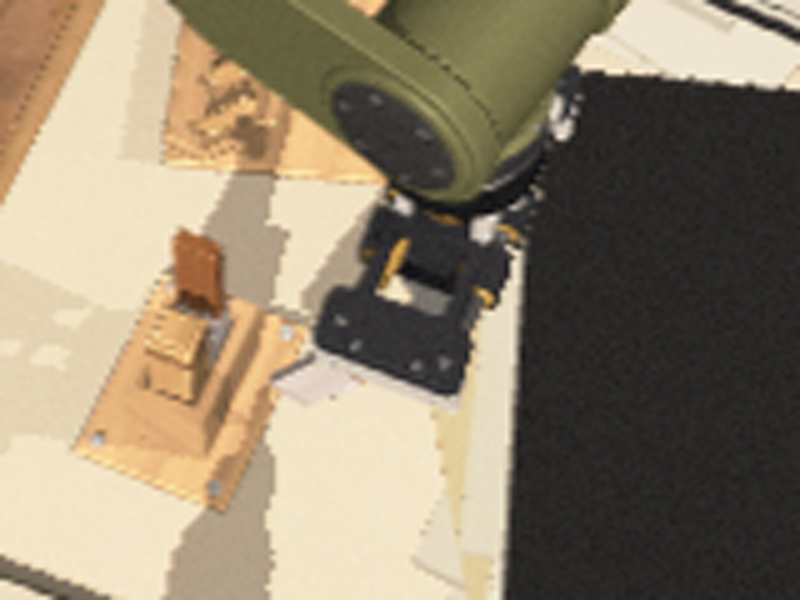

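Request:
{"method": "drive_tool", "body": {"steps": [{"delta_pos": [0,0,-15],"yaw": 0,"hand": 0},{"delta_pos": [-10,0.4,0],"yaw": 0,"hand": 0},{"delta_pos": [-14,0.5,0],"yaw": 0,"hand": 0},{"delta_pos": [-12,0.5,0],"yaw": 0,"hand": 0},{"delta_pos": [-10,0.4,0],"yaw": 0,"hand": 0}], "squeeze": 5}}

```text
clock: 19.25
eef_pos: [625.5, -150.8, 197.1]
eef_rot: [3.141, -0.003, -0.035]
wrist_force: [0.4, -0.6, -0.6]
finger_gap: 9.9
```

Request:
{"method": "drive_tool", "body": {"steps": [{"delta_pos": [-10,0.4,0],"yaw": 0,"hand": 0},{"delta_pos": [-10,0.4,0],"yaw": 0,"hand": 0},{"delta_pos": [-10,0.4,0],"yaw": 0,"hand": 0},{"delta_pos": [-8,0.3,0],"yaw": 0,"hand": 0},{"delta_pos": [0,0,0],"yaw": 0,"hand": 0}]}}

```text
clock: 19.67
eef_pos: [587.3, -149.4, 197.2]
eef_rot: [3.141, -0.003, -0.036]
wrist_force: [0.3, -0.1, -1.2]
finger_gap: 10.0
```

```bash
python3 - <<'E'
from h import *
c=snap('wrist','w22');s=manip.read_state();print(s['clock'],s['eef_pos'],s['eef_rot'],s['finger_gap'],jf(np.array(s['eef_pos'])),s['wrist_force'])
col(c,s,322,196,300,4)
E
```

```text
19.7167 [ 587.87557653 -149.4849851   196.93656539] [ 3.14088323e+00 -2.58658399e-03 -3.58913906e-02] 9.834289875119774 [ 53.59610428   0.55873435 188.93656539] [-0.37724605  0.07247292 -0.42550198]
196 [   3.2   -0.  -131.1]; 200 [   5.3   -0.  -109.4]; 204 [  7.4  -0.  -89.5]; 208 [  9.8  -0.  -70.7]; 212 [ 11.4  -0.  -55.6]; 216 [ 12.6  -0.  -42.8]; 220 [ 13.9  -0.  -31. ]; 224 [ 14.9  -0.  -20.6]; 228 [16.7 -0.  -9.1]; 232 [16.9 -0.  -2.1]; 236 [18.  -0.   6.3]; 240 [19.3 -0.  14.7]; 244 [18.7 -0.  18.7]; 248 [16.6 -0.  19.1]; 252 [14.7 -0.  19.9]; 256 [12.1 -0.  19.4]; 260 [10.  -0.  19.8]; 264 [ 7.7 -0.  19.9]; 268 [ 5.8 -0.  20.7]; 272 [ 2.4 -0.  19. ]; 276 [ 1.  -0.  20.7]; 280 [-1.4 -0.  20.8]; 284 [-3.5 -0.  21.4]; 288 [-5.7 -0.  21.8]; 292 [-153.6    0.  -197.6]; 296 [-159.7    0.  -197.1];
```

View pics/w22.png

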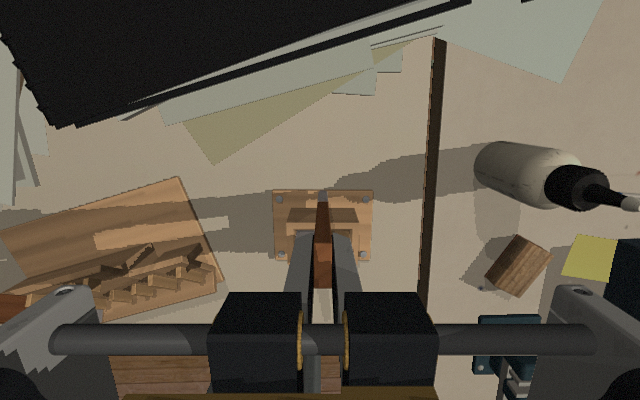

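Request:
{"method": "drive_tool", "body": {"steps": [{"delta_pos": [-7,0.3,0],"yaw": 0,"hand": 0},{"delta_pos": [-7,0.3,0],"yaw": 0,"hand": 0},{"delta_pos": [-4,0.1,0],"yaw": 0,"hand": 0},{"delta_pos": [0,0,0],"yaw": 0,"hand": 0}]}}

```text
clock: 20.05
eef_pos: [568.9, -148.8, 195.3]
eef_rot: [3.142, 0.0, -0.036]
wrist_force: [0.6, -0.1, 0.0]
finger_gap: 10.0
```

```bash
python3 - <<'E'
from h import *
c=snap('wrist','w23');s=manip.read_state();print(s['clock'],s['eef_pos'],s['eef_rot'],s['finger_gap'],jf(np.array(s['eef_pos'])),s['wrist_force'])
col(c,s,322,196,300,6)
J=jf(cloud(c))
for n,z in (('pier',109),('thick',145)):
    m=(abs(J[...,2]-z)<4)&(abs(J[...,0])<20)&(abs(J[...,1])<40);print(n,m.sum(),J[m].min(0) if m.any() else 0,J[m].max(0) if m.any() else 0)
E
```

```text
20.1 [ 569.2198702  -148.87098215  195.2613222 ] [ 3.14157651e+00 -7.57854750e-05 -3.63044268e-02] 9.760358444353058 [ 34.93076696   0.42621689 187.2613222 ] [-0.60483292  0.80640723 -0.83400688]
196 [ 17.7   0.  -79.3]; 202 [ 17.7  -0.  -61.8]; 208 [ 17.7  -0.  -46.6]; 214 [ 18.   -0.  -32.4]; 220 [ 18.5  -0.  -19.2]; 226 [18.6 -0.  -8.3]; 232 [18.4 -0.   0.6]; 238 [18.6 -0.   9.8]; 244 [18.  -0.1 16.3]; 250 [16.4 -0.1 20.1]; 256 [12.9 -0.1 20.2]; 262 [ 9.5 -0.  20.4]; 268 [ 5.9 -0.  20.2]; 274 [ 2.  -0.  19.7]; 280 [-1.6 -0.  19.9]; 286 [-4.9 -0.  20.6]; 292 [-153.5    0.2 -196.6]; 298 [-161.8    0.2 -194.8]; 
pier 11 [  5.29857646 -27.43589383 105.00034358] [ 14.0969202  -25.43572206 105.8677757 ]
thick 0 0 0
```

Request:
{"method": "drive_tool", "body": {"steps": [{"delta_pos": [1,0,10],"yaw": -0.004,"hand": 0},{"delta_pos": [0,1,35],"yaw": 0,"hand": 0},{"delta_pos": [0,1,35],"yaw": 0,"hand": 0},{"delta_pos": [0,1,30],"yaw": 0,"hand": 0},{"delta_pos": [-10,1.2,0],"yaw": 0,"hand": 0}], "squeeze": 15}}

```text
clock: 20.52
eef_pos: [562.4, -144.9, 312.1]
eef_rot: [3.139, -0.009, -0.04]
wrist_force: [-0.5, -0.2, 0.2]
finger_gap: 9.8
```

Request:
{"method": "drive_tool", "body": {"steps": [{"delta_pos": [-18,0,0],"yaw": 0,"hand": 0},{"delta_pos": [-12.7,0,0],"yaw": 0,"hand": 0},{"delta_pos": [0,0,0],"yaw": 0,"hand": 0},{"delta_pos": [0,0,0],"yaw": 0,"hand": 0}]}}

```text
clock: 20.85
eef_pos: [530.0, -144.7, 306.0]
eef_rot: [3.141, -0.001, -0.041]
wrist_force: [0.3, -0.2, -1.1]
finger_gap: 10.1
```

```bash
python3 - <<'E'
from h import *
c=snap('wrist','w24');s=manip.read_state();print(s['clock'],s['eef_pos'],s['eef_rot'],s['finger_gap'],jf(np.array(s['eef_pos'])),s['wrist_force'])
col(c,s,322,160,300,8)
J=jf(cloud(c))
for n,z in (('pier',109),('thick',145),('top',195+122)):
    m=(abs(J[...,2]-z)<4)&(abs(J[...,0])<30)&(abs(J[...,1])<40);print(n,m.sum(),J[m].min(0) if m.any() else 0,J[m].max(0) if m.any() else 0)
m=(abs(J[...,2]-160)<20)&(abs(J[...,0])<30)&(abs(J[...,1])<12);print('blade',m.sum(),J[m].min(0),J[m].max(0))
crop('w24',220,440,60,260,3)
E
```

```text
20.9 [ 530.27579141 -144.71258419  305.65781906] [ 3.14141416e+00 -7.81700432e-04 -4.03768013e-02] 9.504173727178381 [ -4.14845229   3.0239408  297.65781906] [ 0.27758692 -0.86845649 -1.04880561]
160 [  22.3   -0.  -246.2]; 168 [   1.6    0.  -298.6]; 176 [  18.    -0.  -159.8]; 184 [ 1.820e+01 -1.000e-01 -1.208e+02]; 192 [ 17.9  -0.1 -91.5]; 200 [ 18.2  -0.1 -65.7]; 208 [ 18.   -0.1 -45.5]; 216 [ 18.7  -0.1 -26.1]; 224 [ 18.4  -0.1 -11.9]; 232 [18.4 -0.1  0.9]; 240 [18.2 -0.1 11.8]; 248 [17.4 -0.1 20.3]; 256 [12.8 -0.1 20.3]; 264 [ 7.9 -0.1 20. ]; 272 [ 3.7 -0.1 20.9]; 280 [-1.3 -0.1 20.6]; 288 [-5.8 -0.1 21.4]; 296 [-566.1    0.8 -791.5]; 
pier 311 [-13.49387642 -28.6939226  105.01717348] [ 13.22938979  23.30381368 111.30776668]
thick 237 [-13.07448539  -2.46003425 141.01044286] [ 14.1332112   24.05242126 148.8904171 ]
top 1181 [-11.3022128  -14.49582796 313.00117339] [ 14.81695678  19.66861253 320.96418614]
blade 83 [ 13.55899556  -2.46003425 142.01073461] [ 14.18425054   7.32950187 179.99238915]
```

View pics/w24_c.png

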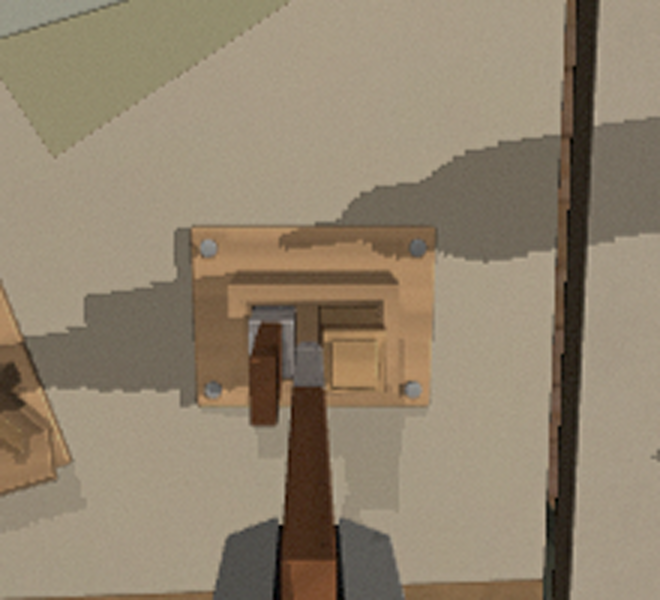

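Request:
{"method": "drive_tool", "body": {"steps": [{"delta_pos": [-0.3,0.5,-10],"yaw": 0,"hand": 0},{"delta_pos": [0,0,-12],"yaw": 0,"hand": 0},{"delta_pos": [0,0,-8],"yaw": 0,"hand": 0},{"delta_pos": [0,0,-5],"yaw": 0,"hand": 0},{"delta_pos": [0,0,0],"yaw": 0,"hand": 0}]}}

```text
clock: 21.32
eef_pos: [529.3, -144.0, 268.5]
eef_rot: [-3.141, 0.002, -0.04]
wrist_force: [-0.4, -0.3, -0.3]
finger_gap: 10.2
```

```bash
python3 - <<'E'
from h import *
c=snap('wrist','w25');s=manip.read_state();print(s['clock'],s['eef_pos'],s['eef_rot'],s['finger_gap'],jf(np.array(s['eef_pos'])),s['wrist_force'])
J=jf(cloud(c))
m=(abs(J[...,2]-110)<20)&(J[...,0]<30)&(J[...,0]>-5)&(abs(J[...,1]-3)<6);print('blade',m.sum(),J[m].min(0),J[m].max(0))
for lo,hi in ((105,112),(141,148),(66,72)):
    m=(J[...,2]>lo)&(J[...,2]<hi)&(abs(J[...,0])<20)&(abs(J[...,1])<40);y=J[m][:,1];print(lo,np.histogram(y,bins=np.arange(-32,33,2))[0])
crop('w25',220,440,60,260,3)
E
```

```text
21.3667 [ 529.50129354 -144.08742329  269.45868977] [-3.14123686e+00  1.11621160e-03 -4.01416643e-02] 9.85673531351777 [ -4.94733041   3.61762998 261.45868977] [-0.18024399 -0.98257238 -1.57501678]
blade 90 [-3.30507861 -2.94681635 90.32145492] [ 14.30346915   8.28802572 129.77556232]
105 [ 0  0  6 27 38 33 29 32 36 36 41 36 21 15  3  3  2  3  4  1  1  0  0  4
  4  3  3  2  0  0  0  0]
141 [ 0  0  0  0  0  0  0  0  0  0  0  0  0  0  0  4  4  3  4  4  0  0  0 51
 52 52 52 53  0  0  0  0]
66 [ 0  0  2  1  2  2  0  2  2  1  2  2  1  3  1  0  0  0  0  0 18 24 44  2
  1  2  2  1  9 15  8  0]
```

View pics/w25_c.png

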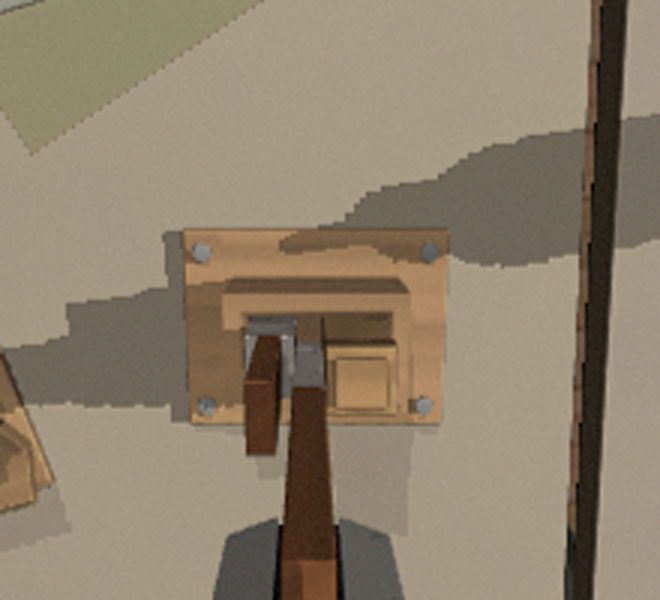

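Request:
{"method": "drive_tool", "body": {"steps": [{"delta_pos": [0,-0.3,-6],"yaw": 0,"hand": 0},{"delta_pos": [0,0,-6],"yaw": 0,"hand": 0},{"delta_pos": [0,0,-6],"yaw": 0,"hand": 0},{"delta_pos": [0,0,-6],"yaw": 0,"hand": 0}]}}

```text
clock: 21.7
eef_pos: [529.4, -144.4, 245.4]
eef_rot: [-3.142, 0.0, -0.04]
wrist_force: [-0.9, -0.1, -1.3]
finger_gap: 9.7
```

Request:
{"method": "drive_tool", "body": {"steps": [{"delta_pos": [0,0,-5],"yaw": 0,"hand": 0},{"delta_pos": [0,0,-5],"yaw": 0,"hand": 0},{"delta_pos": [0,0,-5],"yaw": 0,"hand": 0}]}}

```text
clock: 21.95
eef_pos: [529.4, -144.5, 230.5]
eef_rot: [-3.142, 0.0, -0.04]
wrist_force: [-0.5, 0.5, -0.6]
finger_gap: 9.8
```

Request:
{"method": "drive_tool", "body": {"steps": [{"delta_pos": [0,0,-5],"yaw": 0,"hand": 0},{"delta_pos": [0,0,-5],"yaw": 0,"hand": 0},{"delta_pos": [0,0,-5],"yaw": 0,"hand": 0}]}}

```text
clock: 22.2
eef_pos: [529.5, -144.5, 215.6]
eef_rot: [3.142, -0.0, -0.04]
wrist_force: [0.6, 0.9, -0.9]
finger_gap: 10.3
```

Request:
{"method": "drive_tool", "body": {"steps": [{"delta_pos": [0,0,-5],"yaw": 0,"hand": 0},{"delta_pos": [0,0,-5],"yaw": 0,"hand": 0},{"delta_pos": [0,0,-5],"yaw": 0,"hand": 0}]}}

```text
clock: 22.45
eef_pos: [529.5, -144.5, 200.6]
eef_rot: [3.142, -0.0, -0.04]
wrist_force: [0.6, -0.1, -1.0]
finger_gap: 9.8
```

Request:
{"method": "drive_tool", "body": {"steps": [{"delta_pos": [0,0,-5],"yaw": 0,"hand": 0},{"delta_pos": [0,0,-5],"yaw": 0,"hand": 0},{"delta_pos": [0,0,-4],"yaw": 0,"hand": 0}]}}

```text
clock: 22.7
eef_pos: [529.4, -144.5, 186.4]
eef_rot: [-3.142, 0.0, -0.04]
wrist_force: [-0.3, -0.1, -0.4]
finger_gap: 9.9
```

Request:
{"method": "drive_tool", "body": {"steps": [{"delta_pos": [0,0,-2],"yaw": 0,"hand": 0},{"delta_pos": [0,0,-1],"yaw": 0,"hand": 0},{"delta_pos": [0,0,0],"yaw": 0,"hand": 0}]}}

```text
clock: 22.95
eef_pos: [529.5, -144.5, 183.9]
eef_rot: [-3.142, 0.0, -0.04]
wrist_force: [1.1, 0.2, -0.9]
finger_gap: 10.1
```

Request:
{"method": "drive_tool", "body": {"steps": [{"delta_pos": [0,0,-0.8],"yaw": 0,"hand": 0},{"delta_pos": [0,0,-0.6],"yaw": 0,"hand": 0},{"delta_pos": [0,0,0],"yaw": 0,"hand": 0}]}}

```text
clock: 23.2
eef_pos: [529.5, -144.5, 182.7]
eef_rot: [3.142, -0.0, -0.04]
wrist_force: [0.5, 0.4, -1.1]
finger_gap: 9.8
```

```bash
python3 - <<'E'
from h import *
c=snap('wrist','w26');s=manip.read_state();print(s['clock'],s['eef_pos'],s['finger_gap'],s['wrist_force'])
J=jf(cloud(c))
m=(J[...,2]>188)&(J[...,2]<200)&(abs(J[...,0])<14)&(abs(J[...,1]-3)<5);print(m.sum(),np.median(J[m],0))
E
```

```text
23.25 [ 529.47996206 -144.45469681  182.71374204] 10.183404286940904 [-0.01253974 -0.8577271  -0.24807844]
882 [  2.60067338   3.17198219 194.95855348]
```

Request:
{"method": "drive_tool", "body": {"steps": [{"delta_pos": [0,0,-0.6],"yaw": 0,"hand": 0},{"delta_pos": [0,0,0],"yaw": 0,"hand": 0},{"delta_pos": [0,0,0],"yaw": 0,"hand": 20},{"delta_pos": [0,0,0],"yaw": 0,"hand": 20},{"delta_pos": [0,0,0],"yaw": 0,"hand": 20}]}}

```text
clock: 23.67
eef_pos: [529.5, -144.4, 182.1]
eef_rot: [3.142, -0.0, -0.04]
wrist_force: [0.6, -0.8, -0.1]
finger_gap: 19.9
```

Request:
{"method": "drive_tool", "body": {"steps": [{"delta_pos": [0,0,15],"yaw": 0,"hand": 20},{"delta_pos": [0,0,30],"yaw": 0,"hand": 20},{"delta_pos": [-10,0,30],"yaw": 0,"hand": 40},{"delta_pos": [-30,0,10],"yaw": 0,"hand": 40},{"delta_pos": [-20,10,0],"yaw": 0,"hand": 40}]}}

```text
clock: 24.08
eef_pos: [468.9, -135.4, 269.5]
eef_rot: [3.14, -0.004, -0.041]
wrist_force: [0.5, 0.2, 0.1]
finger_gap: 36.8
```

Request:
{"method": "drive_tool", "body": {"steps": [{"delta_pos": [0,0,0],"yaw": 0,"hand": 40},{"delta_pos": [0,0,0],"yaw": 0,"hand": 40},{"delta_pos": [0,0,0],"yaw": 0,"hand": 40}]}}

```text
clock: 24.33
eef_pos: [469.9, -134.6, 267.0]
eef_rot: [3.142, -0.0, -0.04]
wrist_force: [0.2, -0.0, -0.6]
finger_gap: 40.0
```

```bash
python3 - <<'E'
from h import *
c=snap('wrist','w27');s=manip.read_state();print(s['clock'],s['eef_pos'],s['finger_gap'],s['wrist_force'])
J=jf(cloud(c))
for n,z,y0,w in (('pier',109,-16,14),('thick',145,19,6),('thin',195,3,7)):
    m=(abs(J[...,2]-z)<4)&(abs(J[...,0])<25)&(abs(J[...,1]-y0)<w);print(n,m.sum(),J[m].min(0),J[m].max(0),np.median(J[m][:,2]))
crop('w27',200,440,40,260,3)
c=snap('side','s27')
E
```

```text
24.3833 [ 469.9635672  -134.64215995  266.77625553] 39.97512052675673 [-0.15095909 -1.12418376 -0.27896821]
pier 384 [-11.35320226 -28.34253657 105.01568494] [ 13.89846348  -5.68960974 110.97685213] 108.34153686765455
thick 319 [-13.872374    14.26536623 142.70268127] [ 11.35671976  23.64464724 146.66256763] 144.58676745524542
thin 482 [-12.20221222  -2.2881198  192.13216218] [ 13.07260857   7.69938653 196.37216846] 194.48739434490835
```

View pics/w27.png

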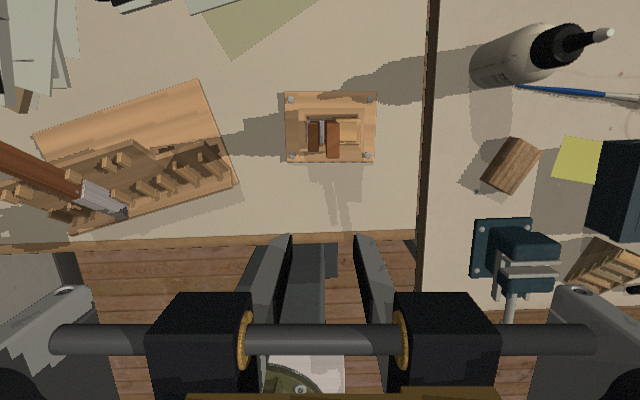

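View pics/s27.png

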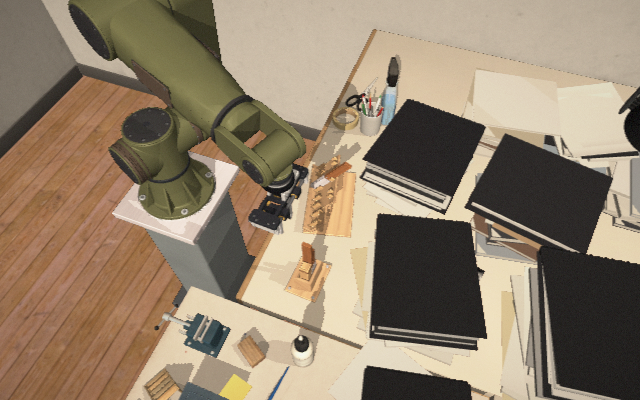

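```bash
python3 -c "
from cell import manip
print(manip.sign_off())"
```

```text
the job is handed in; nothing more can be done
None
```

The job is handed in at about 24.4 s of the 72 s allowed. No verdict was reported, so what follows rests on my own checks.

**What I did:**
- **Pier:** I stood it at the well's −y end, touching the end wall, and let go.
- **Thickest packer:** I stood it at the +y wall.
- **Thinnest packer:** I lowered it into the gap left between the two.

The pier and the thinnest packer came out of the rack tilted, so I straightened both lightly against the jig's far outer wall. The thickest packer swung most of the way upright by itself. I levelled it against the well's wall as it went in.

**Last checks, from the depth image after backing off:**

| Part | Expected top (mm above well floor) | Measured top (mm) | Sideways position |
|---|---|---|---|
| Pier | 109 | 108.3 | at the −y wall |
| Thickest packer | 145 | 144.6 | centre y about +19 mm |
| Thinnest packer | 195 | 194.5 | centre y about +3 mm |

- **Tilt:** I saw less than about 1° on each part when it was placed. I did not measure tilt again after the last release.
- **Forces:** the highest wrist force I read while placing parts in the well was about 7 N. It was read only at the end of each move call. It never came near the 45 N limit.
- **Bystanders and middle packer:** the middle packer looks undisturbed in the rack, and the sanding block, tape and glue bottle look unmoved. This was judged by eye from the side and wrist pictures, not measured.

**What went wrong on the way:** at 3 N grip the thickest packer slid about 15 mm in the fingers while swinging upright. I tightened the grip and it was still held high enough to place. I also felt no clear floor contact under the thinnest packer before letting go. Its top height is what shows it is seated.

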